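# Lock a pressure test gauge into the bench air coupler

### The arm

A 6-joint arm with a two-finger parallel gripper is mounted at the origin on a cart in front of the work surface, level with it; the furniture and walls round the work are solid. World frame = base frame: x ahead of the robot, y to its left, z up, the work surface at z = 0. Lengths are in m, angles in rad, forces in N, time in s.
With the tool pointing down it reaches from about 0.3 to 0.75 m from the base axis. Payload 8.5 kg.
Tool frame: the origin (TCP) lies at the very end of the fingers, on their centre line; the grasp point (between the pads) lies 19 mm behind it (arm.hold_point_z is the z of the grasp point in the tool frame, in m); z points along the fingers, y is the direction in which the jaws open and shut (so a half turn about z gives the same grasp; the last joint's range is limited). The gripper opens to 88 mm and grips with 3 to 60 N. Pads are 18 mm wide; open, the fingers measure 123 mm over their backs; the gripper's body (75 mm by 187 mm) begins 45 mm behind the grasp point.
Start: joints at [-1.329, 0.381, 1.297, -0, 1.464, -0.215], TCP at [0.243, -0.494, 0.239] pointing down, gripper open.
Joint ranges: [-3.11, 3.11], [-0.89, 2.33], [0.22, 2.48], [-1.42, 4.56], [0.17, 2.85], [-2.88, 2.88]. Speed limits (rad/s): [2.39, 2.39, 3.14, 3.14, 3.14, 3.14].

### API

Orientations are given as a unit quaternion [x, y, z, w].
In Python, from workcell import arm gives the robot as it stands.
- The arm moves only by the tool carry_out, never from a script. Its argument "plan" is a list of rows, each a list of 5 numbers: the closure, from 0 (fully open) to 1 (shut), then the shift along the tool's x, y, z in m, then the turn about the tool's z in degrees. In form: [[claw, dx, dy, dz, turn], ...]. A call has 1 to 5 rows; each row is the pose to reach, as a shift and turn from the pose measured when the call began, along the tool's axes at that moment; what a row does not reach only later rows make up. A row lasts 1/12 s, in which the tool goes at most 41.7 mm and 7.16 degrees, less where a joint would pass 70% of its speed; a pose out of reach is approached as far as the arm can. A call with a gripper value outside its range is refused whole. The fingers move at their own pace and stop on an object; the grip force is fixed at half the most. Time passes only in rows, so rows that repeat a pose let the fingers close. It gives the time, the measured TCP pose, the force and the opening at its end, in the units of the state.
- arm.sense(): the state, without advancing time (a new reading comes with each control period).
- arm.grab_frame(name): name is "scene" or "top" or "wrist"; returns the picture (384x512x3 uint8, red, green, blue); there is no depth.
- arm.camera_info(name): a dict with "mtx" (3x3 intrinsics, pixels), "k1" (the pictures are not rectified: a ray, as slopes to the right and down, at radius r is drawn at 1 + k1 r^2 times it, then the intrinsics apply), "R" (3x3) and "t" (3): a world point X has camera coordinates R X + t. Camera axes: x right, y down, z forward; pixel columns grow to the right and rows downward; lengths in m; the calibration is good to about 2 mm. A picture is of the moment at which its call begins: read the wrist's pose just before it. camera_info takes no time and is no camera call; for the wrist camera it gives the pose at the moment of the call.
- arm.hand_in(): hands the job in, once; it reports no verdict.
The state is a dict: "time_s": time; "q": joint angles; "joint_velocities": joint speeds; "joint_efforts": joint torques, N m; "position": TCP position; "tool_rot": TCP orientation; "wrist_force": force on the tool from outside, world axes, zero at the start; "torque": the same for the moment, N m; "gripper_width": finger opening in m.
Only numpy, scipy, OpenCV 4.12 (cv2) and the standard library are available. Lean on these libraries where they do the work, as an engineer would, in place of code of your own. Each camera call takes 0.05 s, during which the arm holds its last target.

### The job

Fit the pressure test gauge to the bench air outlet. Draw the coupler's spring sleeve back until it stays back by itself, then push the gauge's plug straight into the coupler, gently and just until the sleeve springs forward over it and locks it in, and let go of the gauge. Never force the gauge hard against the coupler, and leave the other things on the bench where they are.

Things in the scene. Friction and masses are not known exactly. Their poses are not given: they have to be found in the camera images.
- outlet: Bench air outlet, fixed: aluminium block 50 x 44 mm, top 80 mm above the bench, on a dark foot plate 112 x 88 x 8 mm, supply pipe behind. One coupler sticks out of its front. Origin on the bench under the block's centre; z up; the coupler points along -y, its axis at x = 0, z = 56 mm, its mouth at y = -98 mm. Four locking balls sit in the bore 19 mm behind the mouth.
- coupler_mouth (a point): Centre of the coupler's mouth face, on its axis; axes as outlet, so a plug goes in along +y. The mouth (24 mm outside) flares from 22 mm to a 16.8 mm bore within 5 mm. A sprung flat valve face closes the bore: 22 mm deep while the sleeve is forward, about 16 mm deep once the sleeve is caught back; the plug's flat end pushes it in.
- sleeve_mid (a point): On the coupler's axis, half-way along its sliding sleeve; moves with it; axes as outlet. Ribbed steel sleeve, 34 mm diameter, 36 mm long along y, its front end 7 mm behind the mouth while forward, 12 to 13 mm once caught. Free space all round it; behind it 14 mm of thinner neck, then a 25 mm hexagon on the block.
- sleeve (a joint): Sleeve position, m: 0 = forward (start), grows as it is drawn back along +y of outlet, stop at 0.009. A spring pushes it forward (6 N at 0, 10.5 N at the stop). Forward, the balls bar any plug. Drawn back past 0.0065 in the empty coupler it is caught and, let go, rests at 0.005 to 0.0065. A plug pushed home trips it: it springs to 0 and locks the plug.
- gauge_center (a point): Centre of the case of the loose pressure gauge (0.15 kg), lying on its back, dial up: dark round case, 41 mm diameter, 28 mm high, centre 14 mm above the bench. z up; its fitting points along +y, on the axis through this centre. The fitting's taper thread is sealed in the case at no fixed depth: all y of hexagon, flange and plug end may be up to 6 mm more or less than told.
- gauge_grip (a point): Middle of the gauge's steel hexagon, where it is best gripped: nominally 45 mm from gauge_center along +y (fixed to the case, so it does not show the thread's 6 mm); axes as gauge_center. Hexagon 18 mm across its flats, the flats at +x and -x upright, y = 26 to 64.6 mm (nominal) from gauge_center. Axis 14 mm above the bench.
- plug_end (a point): Nominal centre of the plug's flat end, 96 mm from gauge_center along +y (fixed to the case; the true end is up to 6 mm nearer or farther). Plug 16 mm diameter, 28.6 mm long, front bevel 1.2 mm, groove 8 mm wide and 11 mm diameter from 8 mm behind the end; behind the plug a flange, 28 mm diameter, 3 mm thick, that stops at the mouth.
- gauge_home (a point): Fixed to the outlet, on the coupler's axis 68 mm out from the mouth; axes as outlet. gauge_center comes here, up to 6 mm (the thread's) more or less along y, when the plug is home. Pushing in takes 3 to 9 N, most as the plug's end spreads the balls with some 10 mm to go; the sleeve trips in the last 2 mm before the flange meets the mouth. Over 12 N of flange on mouth harms the gauge.
- gauge: The whole gauge with its fitting; origin under gauge_center, 14 mm lower, axes as gauge_center.
- jar: A bystander: small grit jar with a screw cap, 30 mm diameter, 42 mm high, standing; origin under its centre.
- scale: A bystander: black pocket scale, 121 x 72 x 19 mm, lying; origin under its centre, long side along its x.
- driver: A bystander: small screwdriver, 161 mm long along its y, 21 mm thick, lying; origin under its centre.
Things that resemble listed ones, but are neither listed nor needed, are in the scene too. There is more than one size of the gauge; the job needs the larger.

How it is judged:
By the outcome, as a careful person would: the job done as asked, in the order asked, and still so for the second after the job is handed in, with the robot touching nothing.
It also fails if it takes over 58 s, if anything falls off the work surface, if the arm or the gripper's body presses on something with over 40 N, if the wrist force passes 120 N, or if a joint passes its speed limit or range.

## Working session

There is one attempt and no reset: what is moved stays moved. The work goes in short steps, Python scripts to look and compute and a tool call to move; the robot and the scene stay as the last step left them, time stands still between calls to the robot, and variables do not carry over. Pictures are saved under pics/ and viewed, and the job is handed in when it is done.

Besides the shell and the picture viewer there is one more tool, called after ">>>" by a JSON object that holds its "method" and its "body". carry_out: Moves the arm, as the interface text tells. Its arguments: {"type":"object","properties":{"plan":{"type":"array"}},"required":["plan"]}

```bash
ls; mkdir -p pics; python3 - <<'E'
from workcell import arm
import cv2
s=arm.sense(); print(s)
print(arm.hold_point_z)
for n in ["scene","top","wrist"]:
    c=arm.camera_info(n); print(n,c)
    im=arm.grab_frame(n); cv2.imwrite(f"pics/{n}0.png",im[:,:,::-1])
E
```

```text
pics
{'time_s': 0.0, 'q': array([-1.32930709e+00,  3.81200584e-01,  1.29822750e+00, -1.54904388e-05,
        1.46361164e+00, -2.15292691e-01]), 'joint_velocities': array([-3.34615550e-04,  7.46660446e-04, -8.82515990e-05,  5.06085196e-04,
       -8.59356040e-04,  3.69293261e-04]), 'joint_efforts': array([ 1.67543429e-03, -4.37916005e+01, -2.24553180e+01,  7.14328070e-02,
        3.52011330e-02, -1.19907327e-04]), 'position': array([ 0.24251529, -0.49334135,  0.23814653]), 'tool_rot': array([ 9.74031515e-01,  2.26411318e-01, -1.71763068e-05, -7.23372788e-04]), 'wrist_force': array([ 0.03546681, -0.01850498,  0.10155091]), 'torque': array([-0.0231097 ,  0.01718083,  0.05263659]), 'gripper_width': 0.08836972899749578}
-0.0187
scene {'mtx': array([[437.91184503,   0.        , 251.26521609],
       [  0.        , 437.91184503, 193.74654063],
       [  0.        ,   0.        ,   1.        ]]), 'k1': -0.09583579422379294, 'R': array([[-0.70653853, -0.70751986, -0.01479695],
       [-0.45389371,  0.46910793, -0.75757393],
       [ 0.54293997, -0.52853893, -0.65258164]]), 't': array([0.40188
[... 167 characters left out ...]
  0.        ,   1.        ]]), 'k1': -0.04188207237372167, 'R': array([[ 0.02343614, -0.99971808,  0.00380976],
       [-0.99824551, -0.02360855, -0.05430047],
       [ 0.0543751 , -0.00253049, -0.99851737]]), 't': array([-0.00310694,  0.57724529,  0.97326394])}
wrist {'mtx': array([[311.17449868,   0.        , 257.16091776],
       [  0.        , 311.17449868, 192.66034976],
       [  0.        ,   0.        ,   1.        ]]), 'k1': -0.024206451038776715, 'R': array([[ 4.40194546e-01, -8.97902184e-01, -6.55672054e-04],
       [-8.63787923e-01, -4.23669251e-01,  2.72717417e-01],
       [-2.45151353e-01, -1.19482358e-01, -9.62093956e-01]]), 't': array([-0.54889761, -0.03639304,  0.38947866])}
```

View pics/scene0.png

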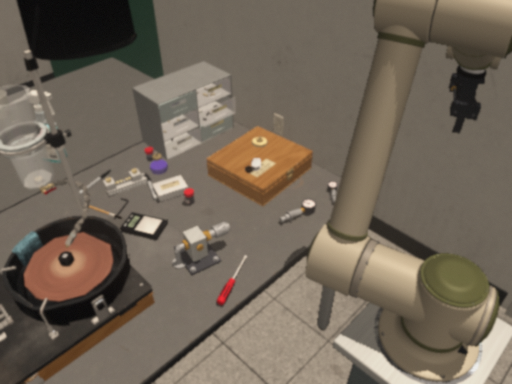

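View pics/top0.png

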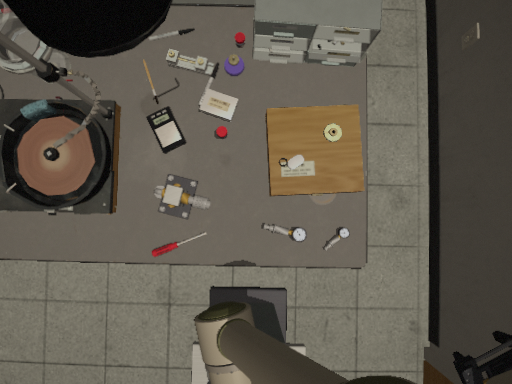

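View pics/wrist0.png

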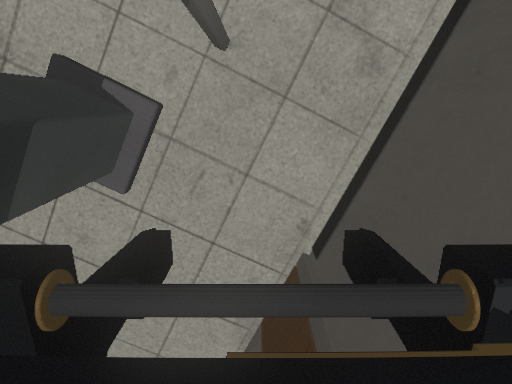

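```bash
cat > h.py <<'E'
import numpy as np, cv2
from workcell import arm
def ray(c,u,v):
    K=c['mtx'];k=c['k1']
    d=np.array([(u-K[0,2])/K[0,0],(v-K[1,2])/K[1,1]])
    s=d.copy()
    for _ in range(30): s=d/(1+k*(s@s))
    r=c['R'].T@np.array([s[0],s[1],1.]); o=-c['R'].T@c['t']
    return o,r
def atz(c,u,v,z):
    o,r=ray(c,u,v); return o+r*(z-o[2])/r[2]
def proj(c,X):
    p=c['R']@np.asarray(X,float)+c['t']; s=p[:2]/p[2]; s=s*(1+c['k1']*(s@s))
    return c['mtx'][:2,:2]@s+c['mtx'][:2,2]
def crop(src,dst,x0,y0,w,h,f):
    im=cv2.imread(src) if isinstance(src,str) else src[:,:,::-1]
    cv2.imwrite(dst,cv2.resize(im[y0:y0+h,x0:x0+w],None,fx=f,fy=f,interpolation=cv2.INTER_CUBIC))
def tri(obs):
    A=np.zeros((3,3));b=np.zeros(3)
    for c,u,v in obs:
        o,r=ray(c,u,v); r=r/np.linalg.norm(r); P=np.eye(3)-np.outer(r,r); A+=P;b+=P@o
    return np.linalg.solve(A,b)
E
python3 - <<'E'
from h import *
crop("pics/top0.png","pics/top0_g.png",255,215,100,40,8)
crop("pics/top0.png","pics/top0_o.png",145,165,75,60,10)
crop("pics/scene0.png","pics/sc0_o.png",165,210,80,70,8)
crop("pics/scene0.png","pics/sc0_g.png",270,170,80,60,8)
E
```

```text
(no output)
```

View pics/top0_g.png

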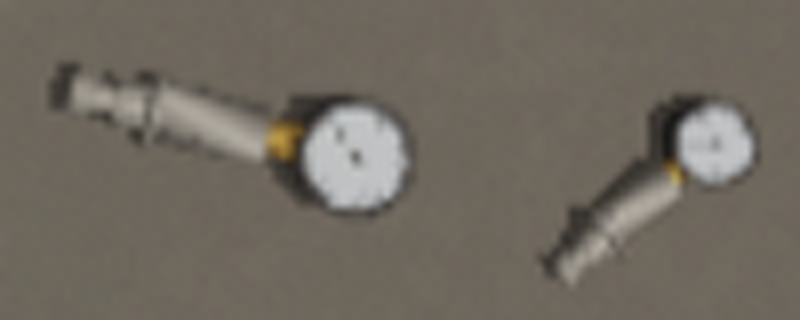

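View pics/top0_o.png

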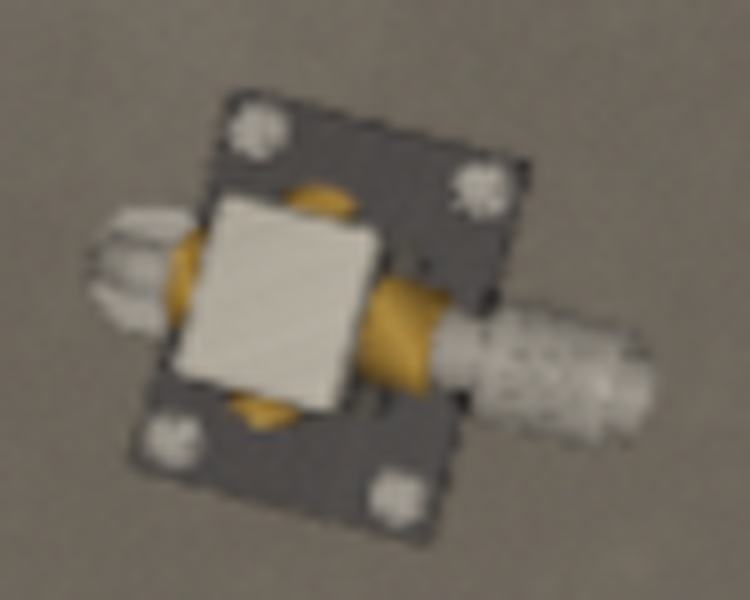

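View pics/sc0_o.png

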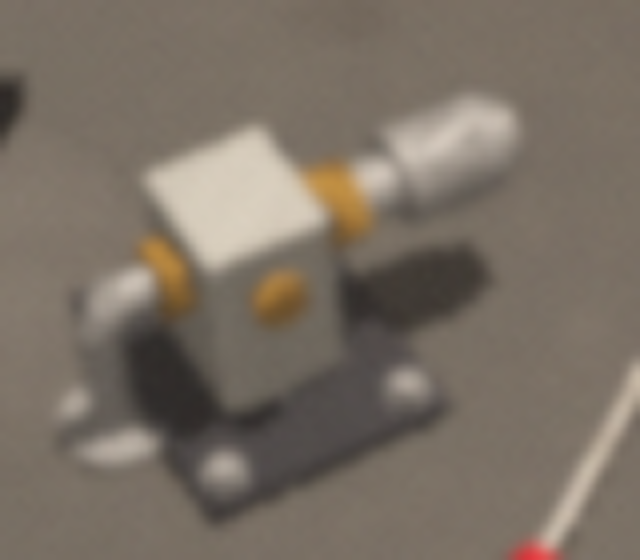

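View pics/sc0_g.png

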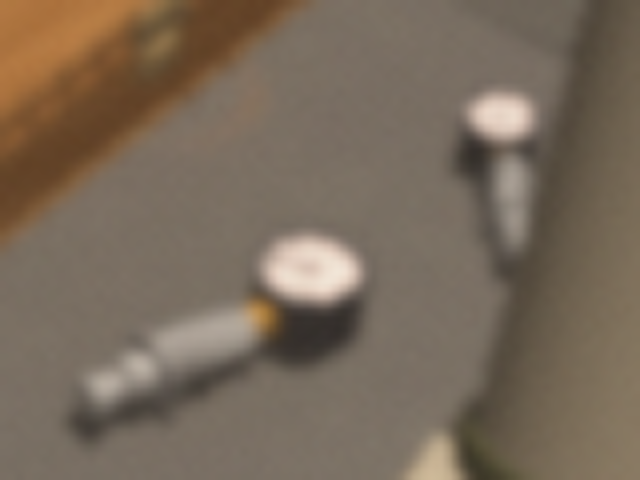

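```bash
python3 - <<'E'
from h import *
c=arm.camera_info("top"); s=arm.camera_info("scene")
def px(X,Y,x0,y0,f): return x0+(X+.5)/f-.5, y0+(Y+.5)/f-.5
def T(X,Y,z,x0,y0,f): return atz(c,*px(X,Y,x0,y0,f),z)
b=np.array([T(*p,.08,145,165,10) for p in [(228,195),(382,235),(335,410),(178,370)]])
f=np.array([T(*p,.008,145,165,10) for p in [(228,92),(530,165),(432,545),(132,460)]])
for n,q in (("block",b),("foot",f)):
    print(n,q.mean(0),[round(1000*np.linalg.norm(q[i]-q[(i+1)%4])) for i in range(4)])
    e=(q[1]-q[0]+q[2]-q[3]); e2=(q[2]-q[1]+q[3]-q[0]) # e toward -y outlet ; e2 toward -x?
    print(np.degrees(np.arctan2(e[1],e[0])),np.degrees(np.arctan2(e2[1],e2[0])))
m=T(640,393,.056,145,165,10); print("mouth approx",m)
# gauge
g=T(356,156,.028,255,215,8); p=T(62,88,.014,255,215,8); print("dial",g,"plugend",p,np.linalg.norm((p-g)[:2]))
print(np.degrees(np.arctan2(*(p-g)[[1,0]])))
for pp in [(155,105),(285,138)]: print(T(*pp,.014,255,215,8))
g2=T(714,144,.028,255,215,8);p2=T(558,268,.014,255,215,8);print("small",g2,p2,np.linalg.norm((p2-g2)[:2]))
print("scene dial",atz(s,*px(310,268,270,170,8),.028), "plug",atz(s,*px(95,395,270,170,8),.014))
E
```

```text
block [0.5623695  0.20947118 0.08      ] [42, 47, 43, 48]
-102.99766927834033 166.44064487843596
foot [0.56219421 0.21065289 0.008     ] [88, 110, 88, 107]
-103.27508879514443 167.35628072390517
mouth approx [0.54139867 0.11737625 0.056     ]
dial [ 0.46478067 -0.13047008  0.028     ] plugend [ 0.48524891 -0.0295528   0.014     ] 0.10297206623229062
78.53468659471348
[ 0.48008489 -0.06208593  0.014     ]
[ 0.46964322 -0.10763898  0.014     ]
small [ 0.47151553 -0.25407628  0.028     ] [ 0.42658181 -0.20374003  0.014     ] 0.0674742761139465
scene dial [ 0.46375805 -0.13063638  0.028     ] plug [ 0.48486233 -0.03784497  0.014     ]
```

```bash
cat >> h.py <<'E'
from scipy.spatial.transform import Rotation as Rn
def go(x,y,z,yaw):
    """yaw = world heading of tool x, deg"""
    s=arm.sense(); R=Rn.from_quat(s['tool_rot']).as_matrix()
    d=R.T@(np.array([x,y,z])-s['position']); y0=np.degrees(np.arctan2(R[1,0],R[0,0]))
    t=-((yaw-y0+180)%360-180)
    print("t",round(s['time_s'],2),"pos",s['position'].round(4),"yaw",round(y0,2),"tilt",(R[:,2]).round(4),"F",s['wrist_force'].round(2),"w",round(s['gripper_width'],4))
    print("shift mm",(d*1000).round(1),"turn",round(t,2))
E
python3 - <<'E'
from h import *
go(.5455,.1389,.16,76.9)
c=arm.camera_info("wrist"); o=-c['R'].T@c['t']; s=arm.sense(); R=Rn.from_quat(s['tool_rot']).as_matrix()
print(R.T@(o-s['position']), R.T@c['R'].T)
E
```

```text
t 0.15 pos [ 0.2425 -0.4934  0.2383] yaw 26.17 tilt [-3.e-04  1.e-03 -1.e+00] F [-0.59 -1.12  0.58] w 0.088
shift mm [ 550.8 -433.8   78.8] turn -50.73
[ 0.07064467 -0.00072132 -0.14603643] [[-9.85248491e-04 -9.62029780e-01 -2.72942728e-01]
 [ 9.99999379e-01 -1.08998166e-03  2.32088765e-04]
 [-5.20778872e-04 -2.72942329e-01  9.62030256e-01]]
```

>>> {"method": "carry_out", "body": {"plan": [[0,31,-25,0,0],[0,62,-50,0,0],[0,94,-74,0,0],[0,125,-99,0,0],[0,157,-124,0,0]]}}

```text
time_s: 0.57
position: [0.3319, -0.3033, 0.2388]
tool_rot: [0.974, 0.226, -0.0, -0.001]
wrist_force: [0.6, -0.4, -0.3]
gripper_width: 0.0882
```

>>> {"method": "carry_out", "body": {"plan": [[0,31,-25,0,-7],[0,62,-50,0,-14],[0,94,-74,0,-21],[0,125,-99,0,-28],[0,157,-124,0,-35]]}}

```text
time_s: 0.98
position: [0.421, -0.1149, 0.2392]
tool_rot: [0.86, 0.511, 0.0, -0.001]
wrist_force: [0.9, -1.9, 0.9]
gripper_width: 0.0878
```

```bash
python3 - <<'E'
from h import *
go(.5455,.1389,.16,76.9)
E
```

```text
t 0.98 pos [ 0.421  -0.1149  0.2392] yaw 61.46 tilt [-3.0e-04  1.3e-03 -1.0e+00] F [ 0.9  -1.86  0.85] w 0.0878
shift mm [282.3 -11.8  79.5] turn -15.44
```

>>> {"method": "carry_out", "body": {"plan": [[0,41,-2,0,-7],[0,82,-4,0,-14],[0,123,-6,10,-15.4],[0,164,-8,20,-15.4],[0,200,-9,30,-15.4]]}}

```text
time_s: 1.4
position: [0.5114, 0.0721, 0.2247]
tool_rot: [0.783, 0.622, 0.0, -0.0]
wrist_force: [0.1, -0.6, 0.5]
gripper_width: 0.088
```

>>> {"method": "carry_out", "body": {"plan": [[0,20,0,5,0],[0,35,0,10,0],[0,40,0,15,0],[0,40,0,15,0]]}}

```text
time_s: 1.73
position: [0.5469, 0.2264, 0.1734]
tool_rot: [0.783, 0.622, 0.0, -0.0]
wrist_force: [1.4, -1.3, 0.2]
gripper_width: 0.0883
```

```bash
python3 - <<'E'
from h import *
go(.5455,.1389,.16,76.9)
im=arm.grab_frame("wrist"); cv2.imwrite("pics/w1.png",im[:,:,::-1])
go(.5455,.1389,.16,76.9)
E
```

```text
t 1.73 pos [0.5469 0.2264 0.1734] yaw 76.91 tilt [ 2.0e-04  1.1e-03 -1.0e+00] F [ 1.44 -1.25  0.23] w 0.0883
shift mm [-85.6  18.4  13.3] turn 0.01
t 1.78 pos [0.5463 0.2317 0.1699] yaw 77.12 tilt [-0.004   0.0027 -1.    ] F [-3.86  3.22 -3.11] w 0.0884
shift mm [-90.7  19.9   9.7] turn 0.22
```

View pics/w1.png

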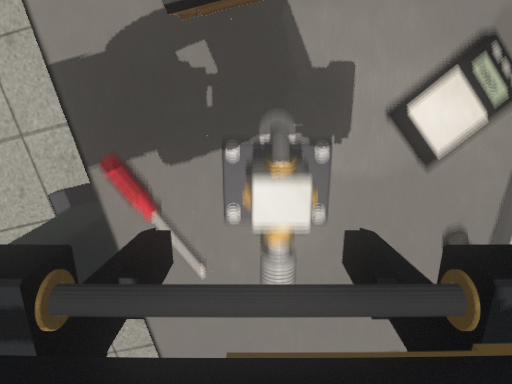

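>>> {"method": "carry_out", "body": {"plan": [[0,0,0,0,0],[0,0,0,0,0]]}}

```text
time_s: 1.95
position: [0.5457, 0.2327, 0.1688]
tool_rot: [0.781, 0.624, -0.002, -0.003]
wrist_force: [0.2, -0.2, -0.1]
gripper_width: 0.088
```

>>> {"method": "carry_out", "body": {"plan": [[0,0,0,0,0],[0,0,0,0,0]]}}

```text
time_s: 2.12
position: [0.5458, 0.2316, 0.1692]
tool_rot: [0.782, 0.624, -0.002, -0.003]
wrist_force: [-0.5, 0.5, -0.5]
gripper_width: 0.0882
```

```bash
python3 - <<'E'
from h import *
go(.5455,.1389,.16,76.9)
E
```

```text
t 2.12 pos [0.5458 0.2316 0.1692] yaw 77.15 tilt [-0.0059  0.0024 -1.    ] F [-0.48  0.46 -0.46] w 0.0882
shift mm [-90.5  20.4   9. ] turn 0.25
```

>>> {"method": "carry_out", "body": {"plan": [[0,-15,3,0,0],[0,-40,8,0,0],[0,-70,13,0,0],[0,-95,18,0,0],[0,-110,20,0,0]]}}

```text
time_s: 2.53
position: [0.5378, 0.0215, 0.1692]
tool_rot: [0.782, 0.623, -0.001, -0.002]
wrist_force: [0.1, 0.6, 0.5]
gripper_width: 0.0881
```

>>> {"method": "carry_out", "body": {"plan": [[0,0,0,0,0],[0,0,0,0,0]]}}

```text
time_s: 2.7
position: [0.5377, 0.0186, 0.17]
tool_rot: [0.784, 0.621, -0.001, -0.002]
wrist_force: [-0.2, 1.2, -0.3]
gripper_width: 0.0881
```

```bash
python3 - <<'E'
from h import *
go(.5455,.1389,.16,76.9)
im=arm.grab_frame("wrist"); cv2.imwrite("pics/w2.png",im[:,:,::-1])
go(.5455,.1389,.16,76.9)
E
```

```text
t 2.7 pos [0.5377 0.0186 0.17  ] yaw 76.75 tilt [-0.0031  0.0018 -1.    ] F [-0.17  1.22 -0.26] w 0.0881
shift mm [118.9 -19.9  10.2] turn -0.15
t 2.75 pos [0.5377 0.0203 0.1699] yaw 76.89 tilt [-0.0034  0.0021 -1.    ] F [0.79 0.37 0.9 ] w 0.0881
shift mm [117.3 -19.3  10.1] turn -0.01
```

View pics/w2.png

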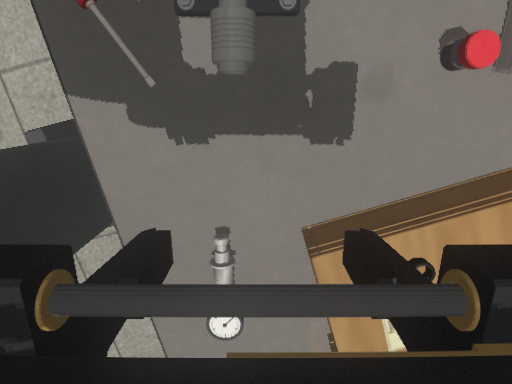

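I passed millimetres where the moves take metres, so those rows ran at full speed. Nothing was touched. From here on I use metres. The wrist view shows the coupler mouth near (233,72), and the large gauge with its plug end at (221,236) and dial at (225,324).

```bash
python3 - <<'E'
from h import *
import pickle
c=arm.camera_info("wrist")
im=arm.grab_frame("wrist"); cv2.imwrite("pics/w3.png",im[:,:,::-1]); pickle.dump(c,open("pics/w3.pkl","wb"))
crop("pics/w3.png","pics/w3_o.png",190,0,90,80,8)
crop("pics/w3.png","pics/w3_g.png",190,225,80,60,8)
go(.5455,.1389,.16,76.9)
E
```

```text
t 2.8 pos [0.5377 0.0214 0.1697] yaw 77.01 tilt [-0.0036  0.0022 -1.    ] F [0.03 0.24 0.45] w 0.0879
shift mm [116.2 -18.8   9.9] turn 0.11
```

View pics/w3_o.png

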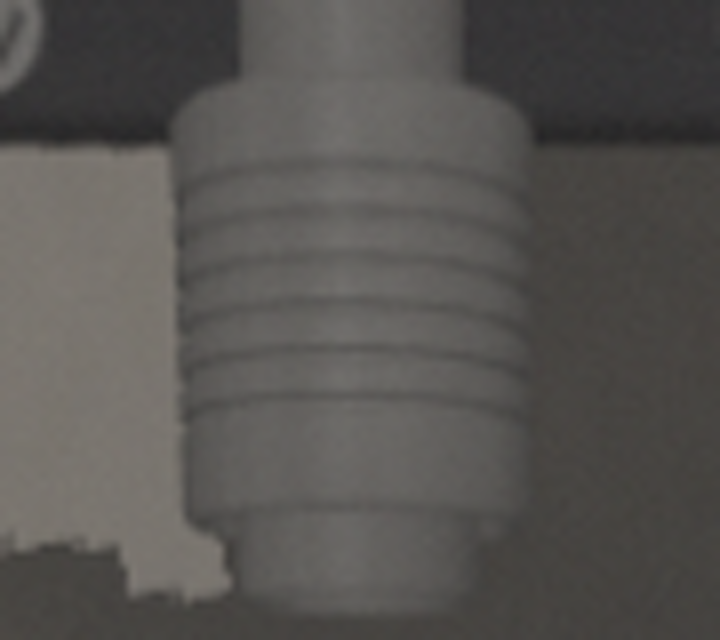

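View pics/w3_g.png

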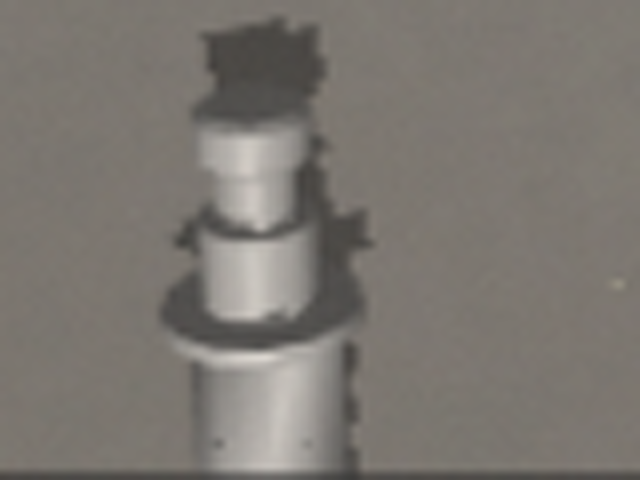

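```bash
python3 - <<'E'
from h import *
import pickle
c=pickle.load(open("pics/w3.pkl","rb"))
def px(X,Y,x0,y0,f): return x0+(X+.5)/f-.5, y0+(Y+.5)/f-.5
A=[atz(c,*px(X,Y,190,0,8),.056) for X,Y in [(356,500),(353.5,120),(357,560),(352,40)]]
for a in A: print(a)
d=A[0]-A[1]; print("axis dir",np.degrees(np.arctan2(-d[1],-d[0])))
o=np.array([.5623,.210]);
for yaw in (-13.1,):
  a=np.radians(90+yaw); u=np.array([np.cos(a),np.sin(a)])
  for y,z in ((-.098,.056),(-.091,.056),(-.055,.056),(-.098,.068),(-.055,.073),(-.091,.073)):
    p=proj(c,[*(o+y*u),z]); print(y,z,p, (p-[190,0])*8)
# gauge
B=[atz(c,*px(X,Y,190,225,8),.014) for X,Y in [(252,110),(262,310),(255,150),(272,430)]]
for b in B: print("g",b)
print("dial",atz(c,225,324,.028))
d=B[0]-B[3]; print(np.degrees(np.arctan2(d[1],d[0])))
g=np.array([.4645,-.1305]); a=np.radians(78.5);u=np.array([np.cos(a),np.sin(a)])
for y,z in ((.096,.014),(.0674,.014),(.045,.014),(0,.028)):
    p=proj(c,[*(g+y*u),z]); print(y,z,p,(p-[190,225])*8)
E
```

```text
[0.54317323 0.12487246 0.056     ]
[0.55118355 0.15745003 0.056     ]
[0.54191459 0.1195131  0.056     ]
[0.55271425 0.16406735 0.056     ]
axis dir 76.18591010016839
-0.098 0.056 [233.49004043  76.63800555] [347.9203234  613.10404441]
-0.091 0.056 [233.30778579  67.1864697 ] [346.46228634 537.49175758]
-0.055 0.056 [232.34702989  16.46487396] [338.77623913 131.71899169]
-0.098 0.068 [232.27022441  75.24816561] [338.16179524 601.98532486]
-0.055 0.073 [230.41440541   9.86582181] [323.31524327  78.9265745 ]
-0.091 0.073 [231.51676766  64.48029972] [332.13414131 515.84239779]
g [ 0.48535136 -0.03381876  0.014     ]
g [ 0.47905931 -0.06245686  0.014     ]
g [ 0.48424813 -0.03946231  0.014     ]
g [ 0.47565542 -0.08047773  0.014     ]
dial [ 0.46616439 -0.12791753  0.028     ]
78.2607539030315
0.096 0.014 [220.1376016  240.86549299] [241.10081278 126.9239439 ]
0.0674 0.014 [221.78801836 265.13594601] [254.30414686 321.08756808]
0.045 0.014 [223.03342687 283.33376757] [264.26741498 466.67014056]
0 0.028 [224.14232998 326.20133832] [273.13863985 809.61070655]
```

```bash
python3 - <<'E'
from h import *
go(.5465,.139,.11,76.6)
E
```

```text
t 2.8 pos [0.5377 0.0214 0.1697] yaw 77.01 tilt [-0.0036  0.0022 -1.    ] F [0.03 0.24 0.45] w 0.0879
shift mm [116.5 -17.6  59.9] turn 0.41
```

>>> {"method": "carry_out", "body": {"plan": [[0,0.03,-0.005,0,0.2],[0,0.06,-0.01,0.01,0.4],[0,0.09,-0.0145,0.03,0.4],[0,0.1165,-0.0176,0.06,0.4],[0,0.1165,-0.0176,0.06,0.4]]}}

```text
time_s: 3.22
position: [0.5438, 0.1443, 0.1055]
tool_rot: [0.783, 0.622, -0.003, -0.005]
wrist_force: [-1.5, 0.2, -0.5]
gripper_width: 0.0883
```

>>> {"method": "carry_out", "body": {"plan": [[0,0,0,0,0],[0,0,0,0,0]]}}

```text
time_s: 3.38
position: [0.5432, 0.1456, 0.1054]
tool_rot: [0.782, 0.623, -0.004, -0.005]
wrist_force: [0.5, -0.5, 0.0]
gripper_width: 0.0882
```

```bash
python3 - <<'E'
from h import *
go(.5465,.139,.037,76.6)
c=arm.camera_info("wrist")
im=arm.grab_frame("wrist"); cv2.imwrite("pics/w4.png",im[:,:,::-1])
a=np.radians(76.6)
for y in (-.091,-.055): print(proj(c,[.5465+(y+.073)*np.cos(a),.139+(y+.073)*np.sin(a),.073]))
E
```

```text
t 3.38 pos [0.5432 0.1456 0.1054] yaw 77.07 tilt [-0.0119  0.003  -0.9999] F [ 0.48 -0.54  0.  ] w 0.0882
shift mm [-5.8  5.5 68.3] turn 0.47
[265.10230888 259.37634262]
[265.95955299 205.54187746]
```

View pics/w4.png

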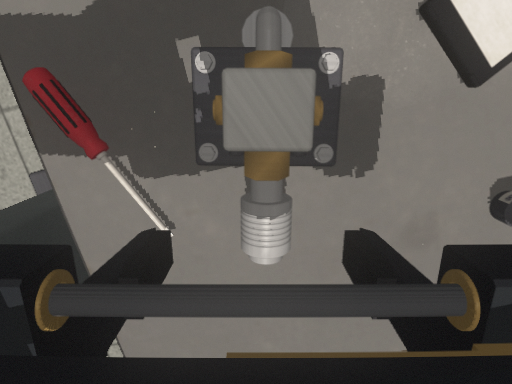

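>>> {"method": "carry_out", "body": {"plan": [[0,-0.003,0.003,0.015,0.2],[0,-0.006,0.0055,0.035,0.4],[0,-0.006,0.0055,0.055,0.4],[0,-0.006,0.0055,0.068,0.4],[0,-0.006,0.0055,0.068,0.4]]}}

```text
time_s: 3.85
position: [0.5465, 0.1371, 0.0368]
tool_rot: [0.785, 0.619, -0.004, -0.005]
wrist_force: [-1.1, -0.2, 0.0]
gripper_width: 0.088
```

```bash
python3 - <<'E'
from h import *
go(.5465,.139,.037,76.6)
c=arm.camera_info("wrist")
im=arm.grab_frame("wrist"); cv2.imwrite("pics/w5.png",im[:,:,::-1])
go(.5465,.139,.037,76.6)
E
```

```text
t 3.85 pos [0.5465 0.1371 0.0368] yaw 76.53 tilt [-0.0127  0.0028 -0.9999] F [-1.06 -0.23  0.04] w 0.088
shift mm [ 1.9 -0.4 -0.2] turn -0.07
t 3.9 pos [0.5472 0.1372 0.0382] yaw 76.54 tilt [-0.0108  0.0029 -0.9999] F [-0.3   0.04  0.16] w 0.088
shift mm [ 1.6 -1.   1.2] turn -0.06
```

View pics/w5.png

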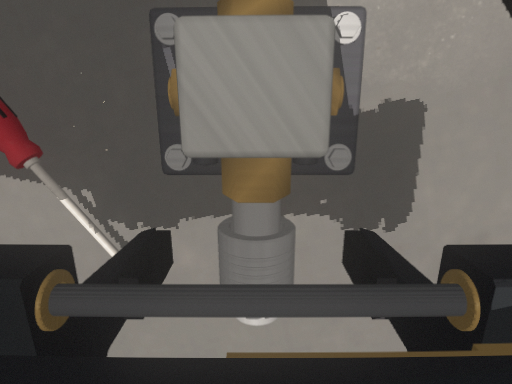

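Sleeve centred between the fingers (cols 218–296, fingers 172/343). Closing.

>>> {"method": "carry_out", "body": {"plan": [[1,0.001,0,0,0],[1,0.001,0,0,0],[1,0.001,0,0,0],[1,0.001,0,0,0],[1,0.001,0,0,0]]}}

```text
time_s: 4.32
position: [0.5476, 0.1382, 0.0387]
tool_rot: [0.785, 0.619, -0.003, -0.004]
wrist_force: [-0.6, 0.5, -0.3]
gripper_width: 0.057
```

>>> {"method": "carry_out", "body": {"plan": [[1,0,0,0,0],[1,0,0,0,0],[1,0,0,0,0]]}}

```text
time_s: 4.57
position: [0.5476, 0.1383, 0.0388]
tool_rot: [0.785, 0.619, -0.003, -0.004]
wrist_force: [0.4, 0.4, 0.4]
gripper_width: 0.0372
```

```bash
python3 - <<'E'
from h import *
go(.5465,.139,.037,76.6)
E
```

```text
t 4.57 pos [0.5476 0.1383 0.0388] yaw 76.55 tilt [-0.0097  0.0029 -0.9999] F [0.41 0.4  0.35] w 0.0372
shift mm [ 0.5 -1.3  1.9] turn -0.05
```

>>> {"method": "carry_out", "body": {"plan": [[1,0,0,0,0],[1,0,0,0,0],[1,0,0,0,0]]}}

```text
time_s: 4.82
position: [0.5465, 0.1385, 0.0387]
tool_rot: [0.785, 0.619, -0.004, -0.005]
wrist_force: [-4.5, 0.4, 3.5]
gripper_width: 0.0323
```

```bash
python3 - <<'E'
from h import *
go(.5465,.139,.037,76.6)
E
```

```text
t 4.82 pos [0.5465 0.1385 0.0387] yaw 76.56 tilt [-0.0123  0.0031 -0.9999] F [-4.46  0.39  3.55] w 0.0323
shift mm [ 0.5 -0.1  1.7] turn -0.04
```

>>> {"method": "carry_out", "body": {"plan": [[1,0.002,0,0,0],[1,0.004,0,0,0],[1,0.006,0,0,0],[1,0.007,0,0,0],[1,0.007,0,0,0]]}}

```text
time_s: 5.23
position: [0.5479, 0.1446, 0.0388]
tool_rot: [0.785, 0.62, -0.005, -0.005]
wrist_force: [-3.9, -4.9, 2.7]
gripper_width: 0.0322
```

```bash
python3 - <<'E'
from h import *
go(.5465,.1385,.037,76.6)
E
```

```text
t 5.23 pos [0.5479 0.1446 0.0388] yaw 76.57 tilt [-0.0133  0.0016 -0.9999] F [-3.88 -4.92  2.69] w 0.0322
shift mm [-6.2  0.1  1.8] turn -0.03
```

>>> {"method": "carry_out", "body": {"plan": [[1,0.001,0,0,0],[1,0.002,0,0,0],[1,0.003,0,0,0],[1,0.0035,0,0,0],[1,0.0035,0,0,0]]}}

```text
time_s: 5.65
position: [0.5483, 0.1466, 0.0388]
tool_rot: [0.785, 0.62, -0.006, -0.004]
wrist_force: [-3.1, -9.4, 2.7]
gripper_width: 0.032
```

```bash
python3 - <<'E'
from h import *
go(.5465,.1385,.037,76.6)
crop(arm.grab_frame("wrist"),"pics/w6.png",180,160,160,170,4)
E
```

```text
t 5.65 pos [0.5483 0.1466 0.0388] yaw 76.57 tilt [-0.0145 -0.0011 -0.9999] F [-3.07 -9.37  2.73] w 0.032
shift mm [-8.3  0.1  1.9] turn -0.03
```

View pics/w6.png

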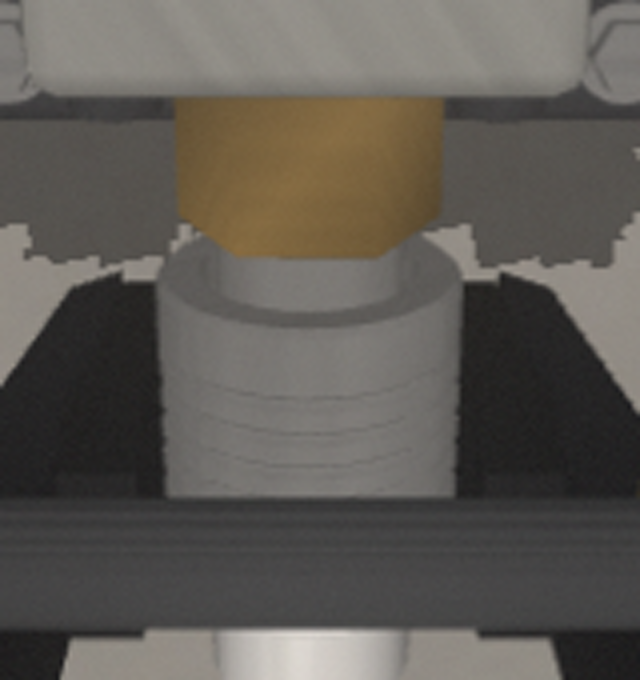

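>>> {"method": "carry_out", "body": {"plan": [[1,0.001,0,0,0],[1,0.002,0,0,0],[1,0.003,0,0,0],[1,0.003,0,0,0]]}}

```text
time_s: 6.03
position: [0.5485, 0.1474, 0.0388]
tool_rot: [0.785, 0.62, -0.008, -0.003]
wrist_force: [-4.9, -13.6, 3.9]
gripper_width: 0.0322
```

```bash
python3 - <<'E'
from h import *
go(.5465,.1385,.037,76.6)
E
```

```text
t 6.03 pos [0.5485 0.1474 0.0388] yaw 76.59 tilt [-0.0165 -0.005  -0.9999] F [ -4.94 -13.56   3.88] w 0.0322
shift mm [-9.1  0.1  1.9] turn -0.01
```

>>> {"method": "carry_out", "body": {"plan": [[1,-0.001,0,0,0],[0.5,-0.002,0,0,0],[0.4,-0.002,0,0,0],[0,-0.002,0,0,0],[0,-0.002,0,0,0]]}}

```text
time_s: 6.45
position: [0.5482, 0.1456, 0.0388]
tool_rot: [0.785, 0.62, -0.008, -0.003]
wrist_force: [-0.2, 1.1, -0.1]
gripper_width: 0.057
```

>>> {"method": "carry_out", "body": {"plan": [[0,0,0,0,0],[0,0,0,0,0],[0,0,0,0,0]]}}

```text
time_s: 6.7
position: [0.5482, 0.1458, 0.0388]
tool_rot: [0.785, 0.62, -0.008, -0.003]
wrist_force: [0.2, 0.3, 0.6]
gripper_width: 0.0764
```

```bash
python3 - <<'E'
from h import *
go(.5465,.139,.17,76.6)
crop(arm.grab_frame("wrist"),"pics/w7.png",180,160,160,170,4)
E
```

```text
t 6.7 pos [0.5482 0.1458 0.0388] yaw 76.61 tilt [-0.0161 -0.0047 -0.9999] F [0.18 0.34 0.61] w 0.0764
shift mm [  -8.1   -2.  -131.1] turn 0.01
```

View pics/w7.png

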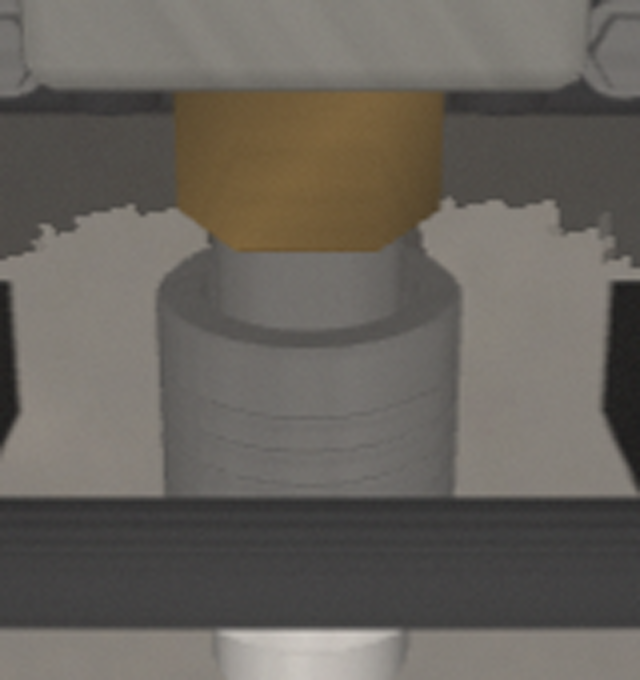

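>>> {"method": "carry_out", "body": {"plan": [[0,0,0,-0.015,0],[0,0,0,-0.045,0],[0,0,0,-0.08,0],[0,-0.01,0,-0.11,0],[0,-0.03,0,-0.13,0]]}}

```text
time_s: 7.17
position: [0.544, 0.1182, 0.172]
tool_rot: [0.784, 0.621, -0.006, -0.002]
wrist_force: [0.8, 0.8, 0.7]
gripper_width: 0.0882
```

```bash
python3 - <<'E'
from h import *
u=np.array([np.cos(np.radians(78.4)),np.sin(np.radians(78.4))])
g=np.array([.4652,-.1297]); t=g+.045*u; print(t)
go(t[0],t[1],.15,78.4)
E
```

```text
[ 0.47424851 -0.08561911]
t 7.17 pos [0.544  0.1182 0.172 ] yaw 76.72 tilt [-0.0121 -0.0043 -0.9999] F [0.8  0.76 0.7 ] w 0.0882
shift mm [-214.2  -20.8   23.7] turn -1.68
```

>>> {"method": "carry_out", "body": {"plan": [[0,-0.025,0,0,0],[0,-0.055,0,0,0],[0,-0.08,0,0,0],[0,-0.09,0,0,0],[0,-0.09,0,0,0]]}}

```text
time_s: 7.58
position: [0.5232, 0.0291, 0.1728]
tool_rot: [0.785, 0.62, -0.006, -0.002]
wrist_force: [0.5, -0.5, -0.1]
gripper_width: 0.0877
```

```bash
python3 - <<'E'
from h import *
import pickle
go(.4742,-.0856,.15,78.4)
c=arm.camera_info("wrist"); im=arm.grab_frame("wrist"); pickle.dump(c,open("pics/w8.pkl","wb"))
cv2.imwrite("pics/w8.png",im[:,:,::-1]); crop(im,"pics/w8_o.png",190,0,100,80,8)
a=np.radians(76.6);u=np.array([np.cos(a),np.sin(a)]);m=np.array([.5467,.1385])
for y in (-.098,-.091,-.085,-.055,-.049): print(y,[((proj(c,[*(m+(y+.073)*u),z])-[190,0])*8).round(0) for z in (.056,.073)])
E
```

```text
t 7.58 pos [0.5232 0.0291 0.1728] yaw 76.57 tilt [-0.0122 -0.0044 -0.9999] F [ 0.45 -0.46 -0.11] w 0.0877
shift mm [-122.8  -20.7   23.9] turn -1.83
-0.098 [array([525., 663.]), array([522., 652.])]
-0.091 [array([525., 588.]), array([522., 572.])]
-0.085 [array([524., 524.]), array([522., 503.])]
-0.055 [array([524., 189.]), array([521., 142.])]
-0.049 [array([523., 119.]), array([520.,  68.])]
```

View pics/w8_o.png

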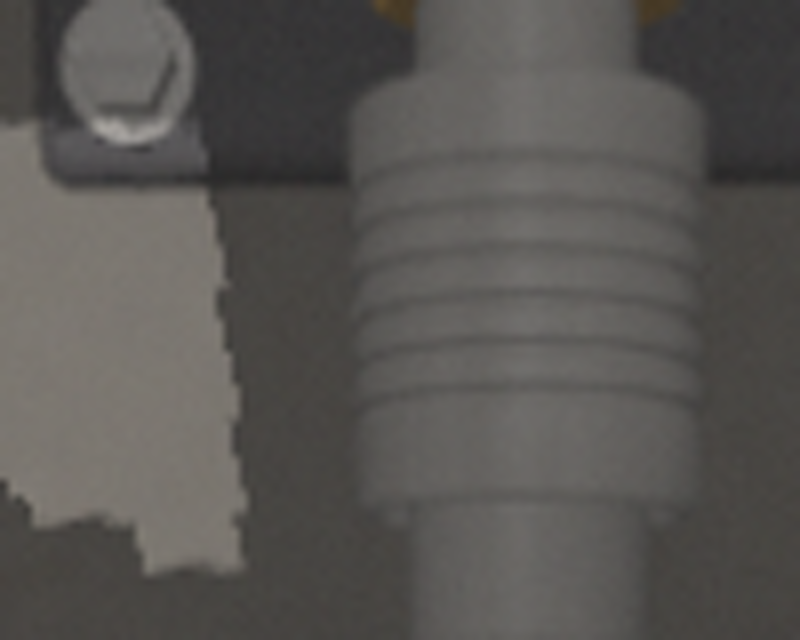

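View pics/w8.png

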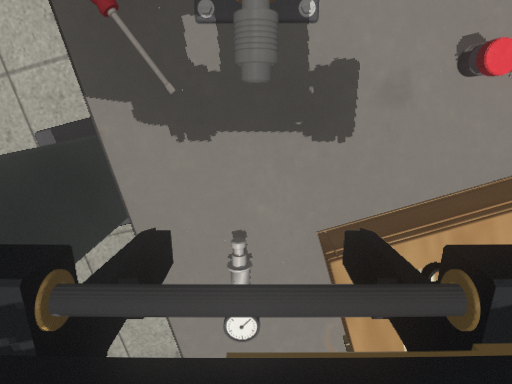

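```bash
python3 - <<'E'
from h import *
import pickle
c=pickle.load(open("pics/w8.pkl","rb"))
crop("pics/w8.png","pics/w8_g.png",205,225,75,60,10)
crop("pics/w8.png","pics/w8_d.png",205,300,75,55,10)
g=np.array([.4652,-.1297]); a=np.radians(78.4);u=np.array([np.cos(a),np.sin(a)])
for y,z in ((.096,.014),(.0674,.014),(.0674,.028),(.045,.014),(0,.028)):
    p=proj(c,[*(g+y*u),z]); print(y,z,(p-[205,225])*10,(p-[205,300])*10)
E
```

```text
0.096 0.014 [327.86940449 171.69420671] [ 327.86940449 -578.30579329]
0.0674 0.014 [341.13071782 409.95442756] [ 341.13071782 -340.04557244]
0.0674 0.028 [332.43566463 477.11810795] [ 332.43566463 -272.88189205]
0.045 0.014 [351.1095491  588.48692796] [ 351.1095491  -161.51307204]
0 0.028 [ 363.08024674 1009.99218247] [363.08024674 259.99218247]
```

View pics/w8_g.png

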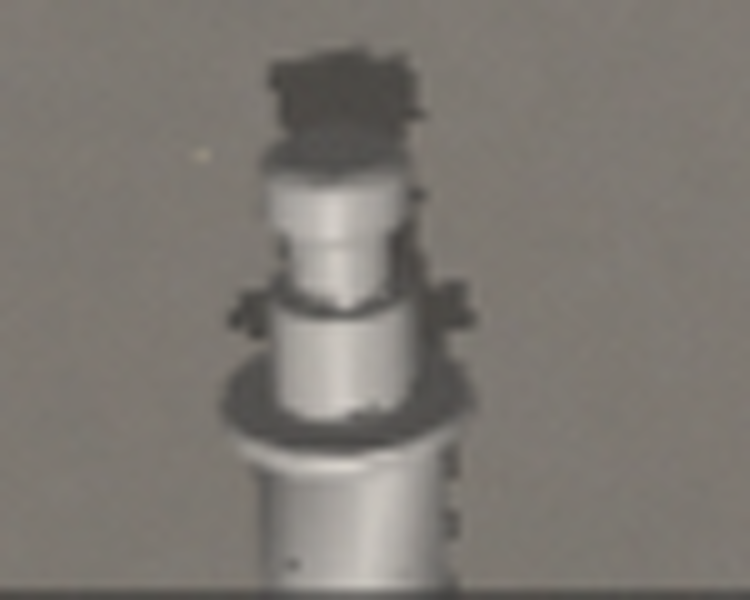

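View pics/w8_d.png

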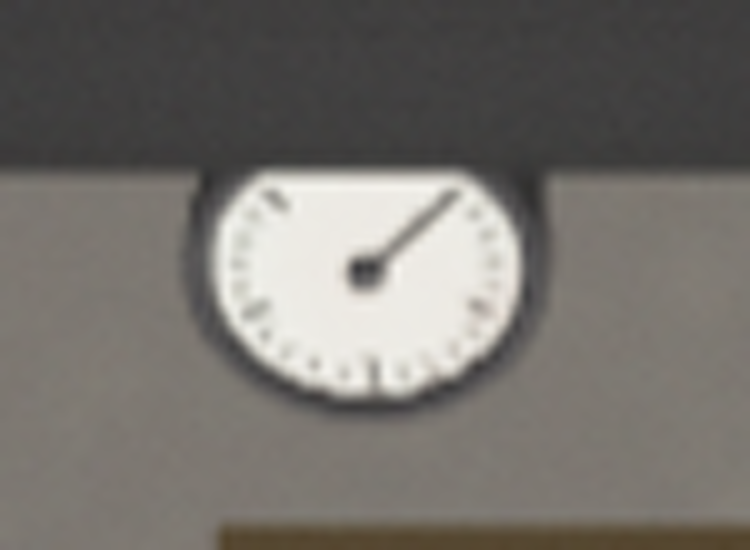

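Sleeve is caught: its front edge is at crop row ~497, where 503 is expected for 6 mm back and 572 for forward. The larger gauge (dial at (241,327), plug end ≈(239,240)) is the target; the small one (top image (343,233), 67 mm long) is not.

```bash
python3 - <<'E'
from h import *
go(.4748,-.086,.06,77.9)
E
```

```text
t 7.63 pos [0.5234 0.0304 0.1727] yaw 76.63 tilt [-0.012  -0.004  -0.9999] F [0.53 0.15 0.19] w 0.0883
shift mm [-123.7  -19.2  113.8] turn -1.27
```

>>> {"method": "carry_out", "body": {"plan": [[0,-0.025,-0.004,0,-0.4],[0,-0.06,-0.009,0.025,-0.8],[0,-0.095,-0.015,0.06,-1.3],[0,-0.117,-0.019,0.09,-1.3],[0,-0.1237,-0.0192,0.1,-1.3]]}}

```text
time_s: 8.05
position: [0.4731, -0.0864, 0.0708]
tool_rot: [0.778, 0.629, -0.007, -0.004]
wrist_force: [-0.1, 0.3, 0.1]
gripper_width: 0.088
```

>>> {"method": "carry_out", "body": {"plan": [[0,0,0,0,0],[0,0,0,0,0]]}}

```text
time_s: 8.22
position: [0.4733, -0.0856, 0.0703]
tool_rot: [0.778, 0.629, -0.007, -0.005]
wrist_force: [-0.1, -0.3, -0.1]
gripper_width: 0.088
```

```bash
python3 - <<'E'
from h import *
import pickle
go(.4748,-.086,.0025,77.9)
c=arm.camera_info("wrist"); im=arm.grab_frame("wrist"); pickle.dump(c,open("pics/w9.pkl","wb"))
cv2.imwrite("pics/w9.png",im[:,:,::-1])
go(.4748,-.086,.0025,77.9)
E
```

```text
t 8.22 pos [ 0.4733 -0.0856  0.0703] yaw 77.89 tilt [-0.0176 -0.0013 -0.9998] F [-0.12 -0.34 -0.1 ] w 0.088
shift mm [ 0.2  2.7 67.8] turn -0.01
t 8.27 pos [ 0.4739 -0.0854  0.0712] yaw 77.94 tilt [-0.0156 -0.0022 -0.9999] F [0.46 0.4  0.45] w 0.0882
shift mm [-0.   2.  68.7] turn 0.04
```

View pics/w9.png

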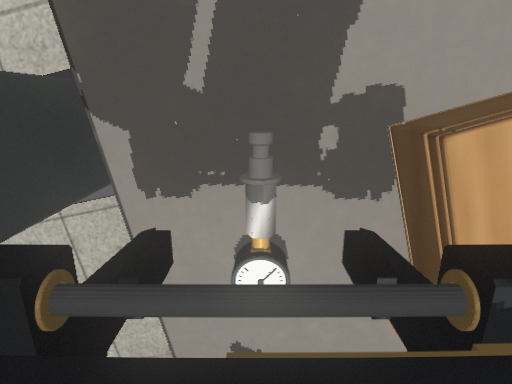

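```bash
python3 - <<'E'
from h import *
import pickle
c=pickle.load(open("pics/w9.pkl","rb"))
crop("pics/w9.png","pics/w9_g.png",220,115,80,100,7)
g=np.array([.4654,-.130]); a=np.radians(77.9);u=np.array([np.cos(a),np.sin(a)])
for y,z in ((.096,.014),(.0674,.014),(.026,.014),(0,.028)):
    p=proj(c,[*(g+y*u),z]); print(y,z,p,(p-[220,115])*7)
E
```

```text
0.096 0.014 [261.20890261 136.42312913] [288.46231824 149.96190389]
0.0674 0.014 [261.1096024  179.67563528] [287.76721682 452.72944695]
0.026 0.014 [260.97292927 236.75948399] [286.81050489 852.31638794]
0 0.028 [260.7939901  280.05597439] [ 285.55793069 1155.39182072]
```

View pics/w9_g.png

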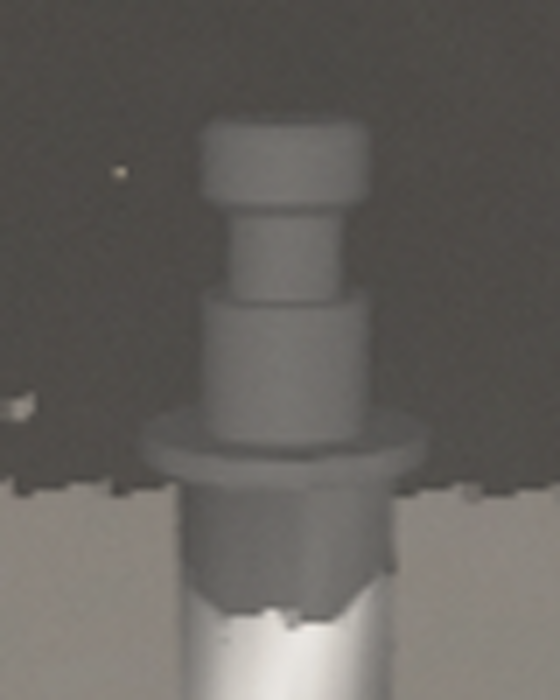

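>>> {"method": "carry_out", "body": {"plan": [[0,0,0.001,0.015,0],[0,0,0.002,0.035,0],[0,0,0.002,0.053,0],[0,0,0.002,0.063,0],[0,0,0.002,0.065,0]]}}

```text
time_s: 8.68
position: [0.4755, -0.0846, 0.0059]
tool_rot: [0.777, 0.63, -0.007, -0.004]
wrist_force: [-0.2, 0.4, 0.3]
gripper_width: 0.0878
```

```bash
python3 - <<'E'
from h import *
go(.4748,-.086,.0025,77.9)
E
```

```text
t 8.68 pos [ 0.4755 -0.0846  0.0059] yaw 78.05 tilt [-0.0156 -0.002  -0.9999] F [-0.15  0.43  0.3 ] w 0.0878
shift mm [-1.5 -0.4  3.5] turn 0.15
```

>>> {"method": "carry_out", "body": {"plan": [[0,0,0,0.0015,0.1],[0.3,-0.001,0,0.003,0.1],[0.6,-0.001,0,0.003,0.1],[0.7,-0.001,0,0.003,0.1],[0.7,-0.001,0,0.003,0.1]]}}

```text
time_s: 9.1
position: [0.4756, -0.0857, 0.0035]
tool_rot: [0.777, 0.629, -0.006, -0.004]
wrist_force: [-0.2, 0.0, 0.6]
gripper_width: 0.0637
```

```bash
python3 - <<'E'
from h import *
go(.4748,-.086,.0025,77.9)
cv2.imwrite("pics/w10.png",arm.grab_frame("wrist")[:,:,::-1])
E
```

```text
t 9.1 pos [ 0.4756 -0.0857  0.0035] yaw 77.96 tilt [-0.0145 -0.0025 -0.9999] F [-0.2   0.03  0.58] w 0.0637
shift mm [-0.5 -0.7  1. ] turn 0.06
```

View pics/w10.png

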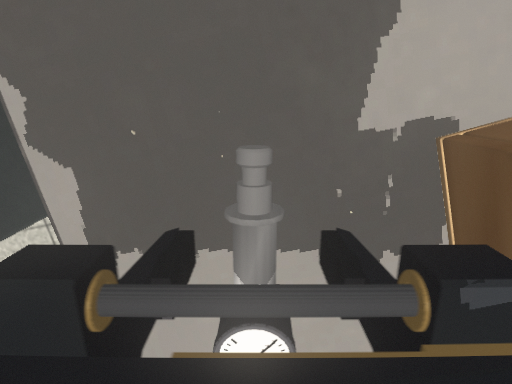

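>>> {"method": "carry_out", "body": {"plan": [[0.75,0,-0.0005,0,0],[0.8,0,-0.0005,0,0],[0.9,0,-0.0005,0,0],[1,0,-0.0005,0,0],[1,0,-0.0005,0,0]]}}

```text
time_s: 9.57
position: [0.475, -0.0856, 0.0034]
tool_rot: [0.777, 0.629, -0.006, -0.004]
wrist_force: [-0.5, -0.4, -0.1]
gripper_width: 0.0259
```

>>> {"method": "carry_out", "body": {"plan": [[1,0,0,0,0],[1,0,0,0,0],[1,0,0,0,0],[1,0,0,0,0]]}}

```text
time_s: 9.9
position: [0.4749, -0.0856, 0.0034]
tool_rot: [0.777, 0.629, -0.007, -0.004]
wrist_force: [-1.3, -1.1, 0.2]
gripper_width: 0.0176
```

```bash
python3 - <<'E'
from h import *
import pickle
go(.4748,-.086,.0025,77.9)
c=arm.camera_info("wrist"); im=arm.grab_frame("wrist"); pickle.dump(c,open("pics/w11.pkl","wb"))
cv2.imwrite("pics/w11.png",im[:,:,::-1])
go(.4748,-.086,.0025,77.9)
E
```

```text
t 9.9 pos [ 0.4749 -0.0856  0.0034] yaw 77.95 tilt [-0.0151 -0.0023 -0.9999] F [-1.28 -1.13  0.17] w 0.0176
shift mm [-0.4  0.   0.9] turn 0.05
t 9.95 pos [ 0.4749 -0.0856  0.0034] yaw 77.94 tilt [-0.0151 -0.0023 -0.9999] F [-0.52  0.23  1.51] w 0.0175
shift mm [-0.4  0.   0.9] turn 0.04
```

View pics/w11.png

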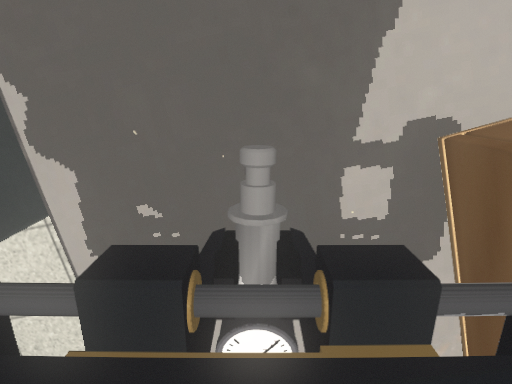

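```bash
python3 - <<'E'
from h import *
import pickle
crop("pics/w11.png","pics/w11_g.png",215,135,90,95,8)
E
```

```text
(no output)
```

View pics/w11_g.png

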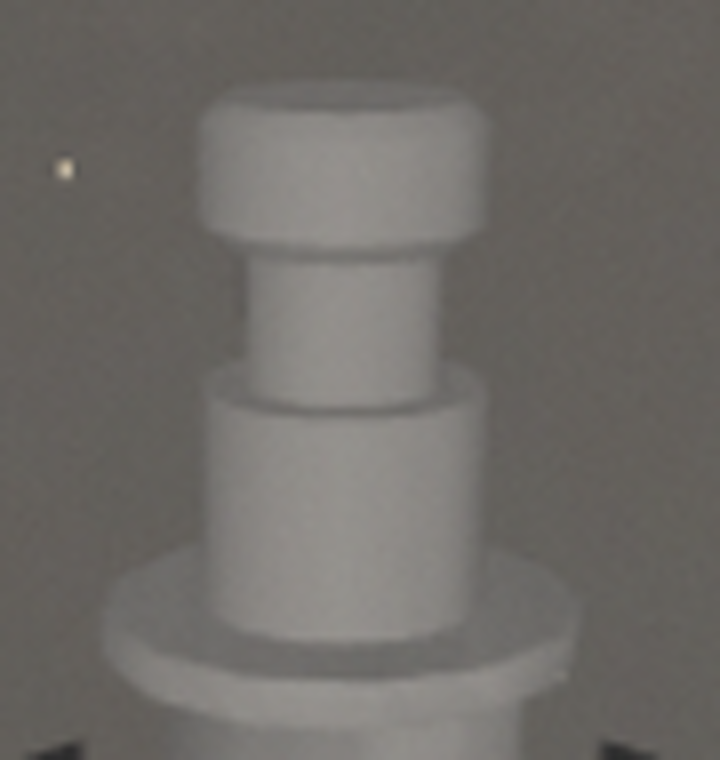

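```bash
python3 - <<'E'
from h import *
import pickle
c=pickle.load(open("pics/w11.pkl","rb"))
def px(X,Y,x0,y0,f): return x0+(X+.5)/f-.5, y0+(Y+.5)/f-.5
s=arm.sense(); R=Rn.from_quat(s['tool_rot']).as_matrix()
E=atz(c,*px(344,95,215,135,8),.014);F=atz(c,*px(341.5,611,215,135,8),.014)
print(E,F,np.linalg.norm(E-F)); d=E-F; print(np.degrees(np.arctan2(d[1],d[0])))
print("tool frame E",R.T@(E-s['position']),"F",R.T@(F-s['position']))
g=np.array([.4654,-.130]);print(np.linalg.norm(E[:2]-g))
print(proj(c,F+[0,0,0]))
E
```

```text
[ 0.48630502 -0.03328129  0.014     ] [ 0.47996023 -0.06220931  0.014     ] 0.029615651337585383
77.6291962528859
tool frame E [ 5.34910580e-02  8.09617941e-05 -1.08822140e-02] F [ 2.38762878e-02 -7.94824073e-05 -1.07195929e-02]
0.09895215378634753
[257.25   210.9375]
```

>>> {"method": "carry_out", "body": {"plan": [[1,0,0,-0.004,0],[1,0,0,-0.012,0],[1,0,0,-0.022,0],[1,0,0,-0.032,0],[1,0,0,-0.032,0]]}}

```text
time_s: 10.37
position: [0.4763, -0.0858, 0.0373]
tool_rot: [0.777, 0.629, -0.006, -0.002]
wrist_force: [0.2, -0.2, -1.1]
gripper_width: 0.0175
```

```bash
python3 - <<'E'
from h import *
go(.525,.0476,.0454,76.6)
cv2.imwrite("pics/w12.png",arm.grab_frame("wrist")[:,:,::-1])
E
```

```text
t 10.37 pos [ 0.4763 -0.0858  0.0373] yaw 77.95 tilt [-0.0119 -0.0036 -0.9999] F [ 0.21 -0.16 -1.08] w 0.0175
shift mm [140.6  19.7  -9.2] turn 1.35
```

View pics/w12.png

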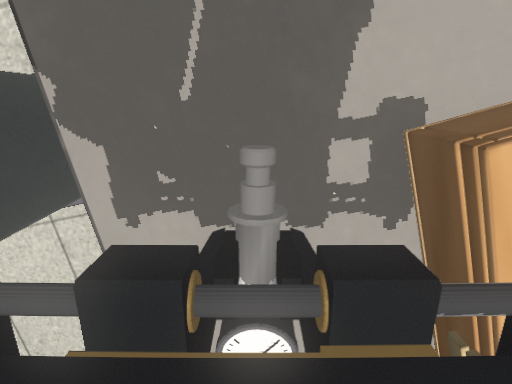

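>>> {"method": "carry_out", "body": {"plan": [[1,0.02,0.003,-0.002,0.4],[1,0.05,0.008,-0.005,0.8],[1,0.08,0.0125,-0.0085,1.3],[1,0.105,0.016,-0.009,1.3],[1,0.12,0.018,-0.009,1.3]]}}

```text
time_s: 10.83
position: [0.5191, 0.0302, 0.0443]
tool_rot: [0.784, 0.621, -0.006, -0.003]
wrist_force: [0.6, -0.7, -2.4]
gripper_width: 0.0176
```

>>> {"method": "carry_out", "body": {"plan": [[1,0.004,0,0,0],[1,0.006,0,0,0],[1,0.006,0,0,0],[1,0.006,0,0,0]]}}

```text
time_s: 11.17
position: [0.5202, 0.0352, 0.0441]
tool_rot: [0.784, 0.62, -0.006, -0.003]
wrist_force: [0.4, -0.2, -1.1]
gripper_width: 0.0176
```

```bash
python3 - <<'E'
from h import *
import pickle
go(.525,.0476,.0454,76.6)
c=arm.camera_info("wrist"); im=arm.grab_frame("wrist"); pickle.dump(c,open("pics/w13.pkl","wb"))
cv2.imwrite("pics/w13.png",im[:,:,::-1])
go(.525,.0476,.0454,76.6)
E
```

```text
t 11.17 pos [0.5202 0.0352 0.0441] yaw 76.69 tilt [-0.0133 -0.003  -0.9999] F [ 0.4  -0.23 -1.09] w 0.0176
shift mm [13.1  1.8 -1.4] turn 0.09
t 11.22 pos [0.5202 0.0351 0.0442] yaw 76.66 tilt [-0.0131 -0.003  -0.9999] F [ 0.22 -0.69 -1.85] w 0.0177
shift mm [13.3  1.7 -1.3] turn 0.06
```

View pics/w13.png

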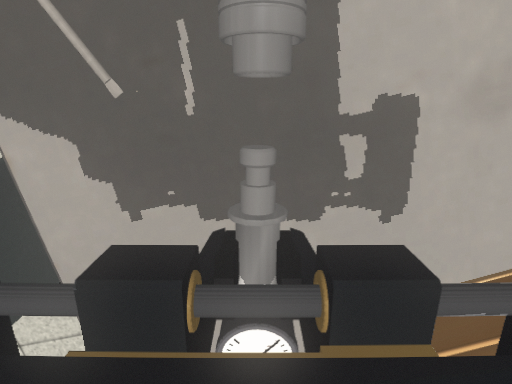

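```bash
python3 - <<'E'
from h import *
crop("pics/w13.png","pics/w13_c.png",205,0,115,230,3.4) if 0 else None
im=cv2.imread("pics/w13.png")
cv2.imwrite("pics/w13_c.png",cv2.resize(im[0:90,205:320],None,fx=6,fy=6,interpolation=cv2.INTER_CUBIC))
E
```

```text
(no output)
```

View pics/w13_c.png

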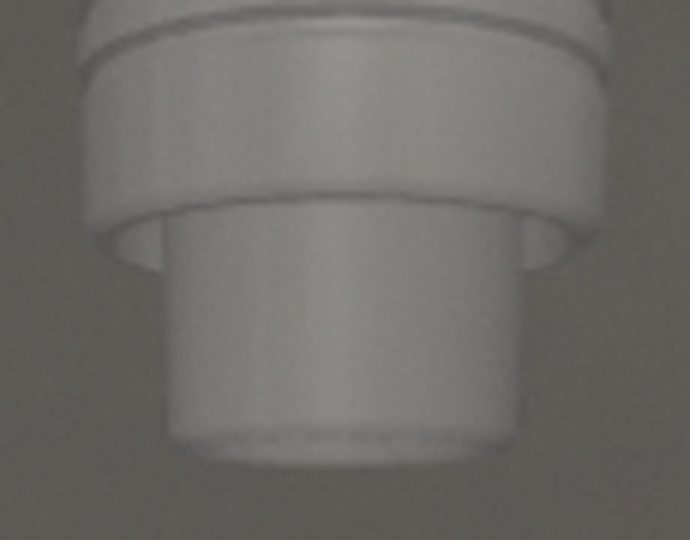

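```bash
python3 - <<'E'
from h import *
import pickle
c=pickle.load(open("pics/w13.pkl","rb"))
s=arm.sense(); R=Rn.from_quat(s['tool_rot']).as_matrix()
def px(X,Y,x0,y0,f): return x0+(X+.5)/f-.5, y0+(Y+.5)/f-.5
M=[atz(c,*px(X,Y,205,0,6),.056) for X,Y in ((342.5,430),(344.5,80))]
for m in M: print(m, R.T@(m-s['position'])*1000)
d=M[1]-M[0]; print(np.degrees(np.arctan2(d[1],d[0])))
E
```

```text
[0.54137248 0.11657184 0.056     ] [ 84.07646206   1.63045563 -12.3513889 ]
[0.54633431 0.13722172 0.056     ] [105.31362852   1.69389779 -12.47772829]
76.48889725072111
```

>>> {"method": "carry_out", "body": {"plan": [[1,0.003,0.001,-0.0006,0],[1,0.008,0.0017,-0.0012,0],[1,0.014,0.0017,-0.0012,0],[1,0.018,0.0017,-0.0012,0],[1,0.019,0.0017,-0.0012,0]]}}

```text
time_s: 11.63
position: [0.5264, 0.054, 0.0452]
tool_rot: [0.784, 0.62, -0.006, -0.003]
wrist_force: [0.1, -0.6, -1.7]
gripper_width: 0.0177
```

```bash
python3 - <<'E'
from h import *
import pickle
c=arm.camera_info("wrist"); im=arm.grab_frame("wrist"); pickle.dump(c,open("pics/w14.pkl","wb"))
cv2.imwrite("pics/w14.png",im[:,:,::-1])
go(.525,.0476,.0454,76.6)
cv2.imwrite("pics/w14_c.png",cv2.resize(cv2.imread("pics/w14.png")[80:200,195:325],None,fx=6,fy=5,interpolation=cv2.INTER_CUBIC)) if 0 else crop("pics/w14.png","pics/w14_c.png",200,80,115,115,5)
E
```

```text
t 11.68 pos [0.5263 0.0539 0.0452] yaw 76.72 tilt [-0.0131 -0.003  -0.9999] F [-0.47  0.18 -1.06] w 0.0175
shift mm [-6.4  0.2 -0.2] turn 0.12
```

View pics/w14_c.png

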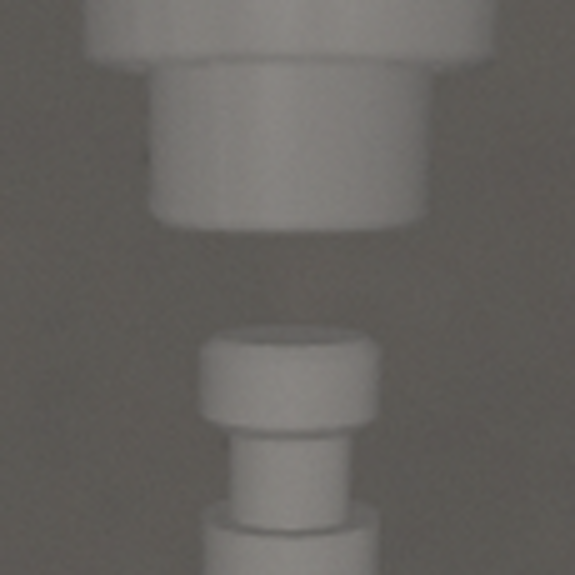

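```bash
python3 - <<'E'
from h import *
import pickle
c=pickle.load(open("pics/w14.pkl","rb"))
s=arm.sense(); R=Rn.from_quat(s['tool_rot']).as_matrix(); P=s['position']
cam=-c['R'].T@c['t']
def width(p,u,r):  # silhouette edges of cylinder near p with axis u
    v=cam-p; v=v-u*(v@u); D=np.linalg.norm(v); v/=D; w=np.cross(u,v)
    sa=r/D
    return [proj(c,p+r*(sa*v+k*np.sqrt(1-sa**2)*w)) for k in (-1,1)]
u=np.array([np.cos(np.radians(76.6)),np.sin(np.radians(76.6)),0])
up=R[:,0]*np.array([1,1,0]);up/=np.linalg.norm(up)
m=np.array([.5412,.1155,.056])
for n,p,ax,r in (("mouth",m+.003*u,u,.012),("plug",P+R@[.0495,0,0]+[0,0,.0106],up,.008)):
    for dz in (-.002,0,.002):
        a,b=width(p+[0,0,dz],ax,r); print(n,dz,(a-[200,80])*5,(b-[200,80])*5,abs(a-b)[0]*5)
im=cv2.imread("pics/w14.png").astype(float).mean(2)
def edges(row,c0,c1):
    l=cv2.GaussianBlur(im,(0,0),.7)[row-1:row+2].mean(0); g=np.gradient(l)
    out=[]
    for a,b,sg in ((c0,(c0+c1)//2,1),((c0+c1)//2,c1,-1)):
        i=a+np.argmax(sg*g[a:b]); y=sg*g[i-1:i+2]; out.append(i+.5*(y[0]-y[2])/(y[0]-2*y[1]+y[2]))
    return out
for r in (105,110,115,118,120): e=edges(r,222,295); print("mouth",r,e,(e[1]-e[0])*5,sum(e)/2)
for r in (150,153,156,159,162): e=edges(r,232,285); print("plug",r,e,(e[1]-e[0])*5,sum(e)/2)
E
```

```text
mouth -0.002 [147.98312855 180.86927158] [429.34209187 181.12398982] 281.3589633241716
mouth 0 [145.67948917 181.89855155] [431.19298343 182.15507506] 285.51349425962985
mouth 0.002 [143.30652402 182.95928238] [433.09954751 183.21755478] 289.79302348941246
plug -0.002 [194.96261801 376.44244826] [375.30462848 376.20288333] 180.34201047330058
plug 0 [193.41956824 380.2069406 ] [376.31314119 379.95835762] 182.89357294750332
plug 0.002 [191.83217554 384.08050655] [377.35060996 383.82232527] 185.51843442465682
mouth 105 [np.float64(229.88033218677333), np.float64(284.60159482063824)] 273.60631316932455 257.24096350370576
mouth 110 [np.float64(229.97296906036843), np.float64(284.7404761682576)] 273.83753553944587 257.356722614313
mouth 115 [np.float64(230.1052583534446), np.float64(284.29835810759675)] 270.96549877076075 257.20180823052067
mouth 118 [np.float64(229.97527959998618), np.float64(284.5172280158392)] 272.70974207926497 257.2462538079127
mouth 120 [np.float64(229.57173712396104), np.float64(284.1827025069206)] 273.0548269147977 256.8772198154408
plug 150 [np.float64(240.06575467775676), np.float64(275.02558542404927)] 174.79915373146255 257.545670050903
plug 153 [np.float64(240.01245154803905), np.float64(274.7836590993524)] 173.85603775656676 257.39805532369576
plug 156 [np.float64(239.9672717520029), np.float64(274.72581102117505)] 173.7926963458608 257.34654138658897
plug 159 [np.float64(239.99533499300597), np.float64(274.65277364174875)] 173.28719324371392 257.3240543173774
plug 162 [np.float64(240.427997418683), np.float64(274.32343104965116)] 169.47716815484085 257.37571423416705
```

>>> {"method": "carry_out", "body": {"plan": [[1,0.002,0,-0.0002,0.1],[1,0.005,0,-0.0002,0.1],[1,0.009,0,-0.0002,0.1],[1,0.012,0,-0.0002,0.1],[1,0.013,0,-0.0002,0.1]]}}

```text
time_s: 12.1
position: [0.5294, 0.067, 0.0453]
tool_rot: [0.785, 0.62, -0.006, -0.003]
wrist_force: [-0.1, 0.3, -0.9]
gripper_width: 0.0177
```

```bash
python3 - <<'E'
from h import *
go(.5264,.054,.0454,76.6)
crop(arm.grab_frame("wrist"),"pics/w15.png",200,80,115,140,4)
E
```

```text
t 12.1 pos [0.5294 0.067  0.0453] yaw 76.64 tilt [-0.013  -0.0029 -0.9999] F [-0.12  0.33 -0.89] w 0.0177
shift mm [-13.4   0.1   0. ] turn 0.04
```

View pics/w15.png

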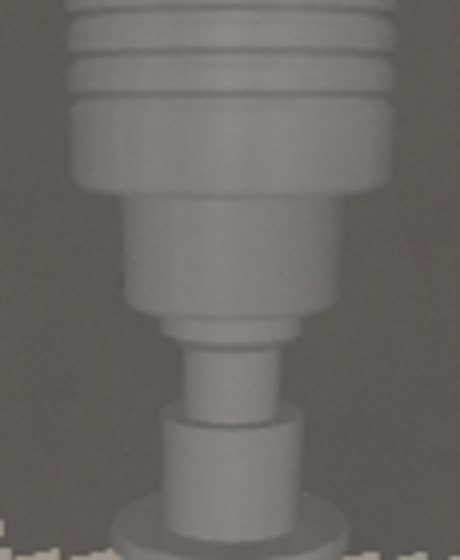

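>>> {"method": "carry_out", "body": {"plan": [[1,0.0015,0,0,0],[1,0.003,0,0,0],[1,0.0045,0,0,0],[1,0.006,0,0,0],[1,0.006,0,0,0]]}}

```text
time_s: 12.57
position: [0.5308, 0.073, 0.0453]
tool_rot: [0.785, 0.62, -0.006, -0.003]
wrist_force: [-0.5, 0.2, -1.7]
gripper_width: 0.0177
```

```bash
python3 - <<'E'
from h import *
go(.5264,.054,.0454,76.6)
E
```

```text
t 12.57 pos [0.5308 0.073  0.0453] yaw 76.65 tilt [-0.013  -0.0029 -0.9999] F [-0.48  0.2  -1.75] w 0.0177
shift mm [-19.5   0.1   0. ] turn 0.05
```

>>> {"method": "carry_out", "body": {"plan": [[1,0.0015,0,0,0],[1,0.003,0,0,0],[1,0.0045,0,0,0],[1,0.006,0,0,0],[1,0.006,0,0,0]]}}

```text
time_s: 12.98
position: [0.5322, 0.0788, 0.0452]
tool_rot: [0.784, 0.62, -0.006, -0.003]
wrist_force: [0.0, -2.3, -2.0]
gripper_width: 0.018
```

```bash
python3 - <<'E'
from h import *
go(.5264,.054,.0454,76.6)
crop(arm.grab_frame("wrist"),"pics/w16.png",200,80,115,140,4)
E
```

```text
t 12.98 pos [0.5322 0.0788 0.0452] yaw 76.67 tilt [-0.0132 -0.0034 -0.9999] F [ 0.   -2.32 -1.98] w 0.018
shift mm [-25.5   0.1  -0. ] turn 0.07
```

View pics/w16.png

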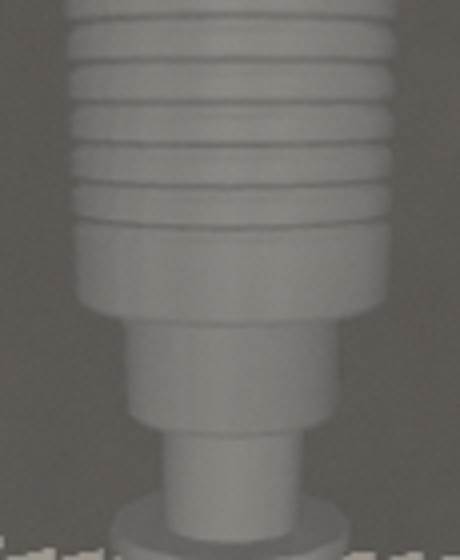

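>>> {"method": "carry_out", "body": {"plan": [[1,0.0015,0,0,0],[1,0.003,0,0,0],[1,0.004,0,0,0],[1,0.005,0,0,0],[1,0.005,0,0,0]]}}

```text
time_s: 13.45
position: [0.5333, 0.0835, 0.0452]
tool_rot: [0.784, 0.62, -0.006, -0.003]
wrist_force: [-1.0, -3.4, -0.9]
gripper_width: 0.0173
```

```bash
python3 - <<'E'
from h import *
go(.5264,.054,.0454,76.6)
E
```

```text
t 13.45 pos [0.5333 0.0835 0.0452] yaw 76.67 tilt [-0.0133 -0.0038 -0.9999] F [-0.97 -3.41 -0.89] w 0.0173
shift mm [-30.3   0.1   0. ] turn 0.07
```

```bash
python3 - <<'E'
from h import *
crop(arm.grab_frame("wrist"),"pics/w17.png",200,80,115,140,4)
E
```

```text
(no output)
```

View pics/w17.png

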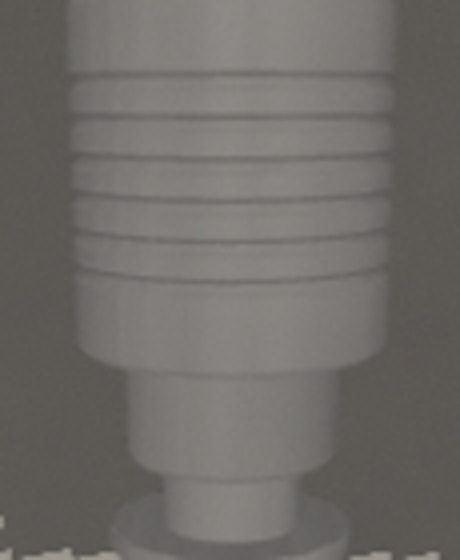

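```bash
python3 - <<'E'
from h import *
c=arm.camera_info("wrist"); s=arm.sense(); R=Rn.from_quat(s['tool_rot']).as_matrix()
def px(X,Y,x0,y0,f): return x0+(X+.5)/f-.5, y0+(Y+.5)/f-.5
for n,X,Y,z in (("mouth",231,476,.068),("flange base",231,541,.064)):
    p=atz(c,*px(X,Y,200,80,4),z); print(n,R.T@(p-s['position'])*1000)
E
```

```text
mouth [ 33.50894751  -0.04415869 -22.99956151]
flange base [ 24.90611618  -0.0454836  -18.94265406]
```

>>> {"method": "carry_out", "body": {"plan": [[1,0.001,0,0,0],[1,0.002,0,0,0],[1,0.003,0,0,0],[1,0.0035,0,0,0],[1,0.0035,0,0,0]]}}

```text
time_s: 13.92
position: [0.5341, 0.0867, 0.0452]
tool_rot: [0.784, 0.62, -0.006, -0.003]
wrist_force: [-1.2, -4.0, -0.1]
gripper_width: 0.0179
```

```bash
python3 - <<'E'
from h import *
go(.5264,.054,.0454,76.6)
crop(arm.grab_frame("wrist"),"pics/w18.png",200,80,115,140,4)
E
```

```text
t 13.92 pos [0.5341 0.0867 0.0452] yaw 76.67 tilt [-0.0134 -0.004  -0.9999] F [-1.18 -3.99 -0.12] w 0.0179
shift mm [-33.6   0.    0.1] turn 0.07
```

View pics/w18.png

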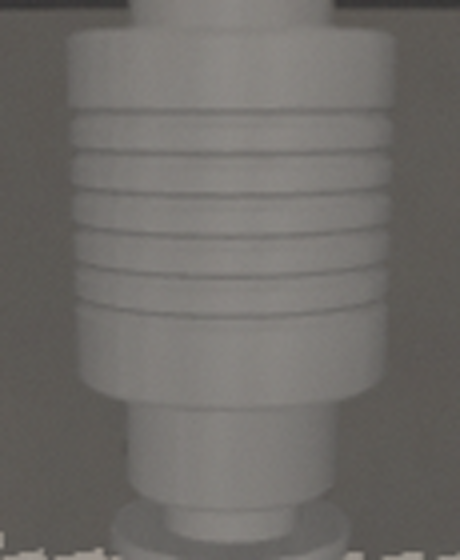

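>>> {"method": "carry_out", "body": {"plan": [[1,0.0008,0,0,0],[1,0.0016,0,0,0],[1,0.0024,0,0,0],[1,0.0026,0,0,0]]}}

```text
time_s: 14.3
position: [0.5347, 0.0892, 0.0452]
tool_rot: [0.784, 0.62, -0.007, -0.003]
wrist_force: [-1.4, -4.4, 0.0]
gripper_width: 0.0175
```

```bash
python3 - <<'E'
from h import *
go(.5264,.054,.0454,76.6)
crop(arm.grab_frame("wrist"),"pics/w19.png",200,80,115,140,4)
E
```

```text
t 14.3 pos [0.5347 0.0892 0.0452] yaw 76.67 tilt [-0.0135 -0.0041 -0.9999] F [-1.41 -4.38  0.  ] w 0.0175
shift mm [-36.2   0.1   0.1] turn 0.07
```

View pics/w19.png

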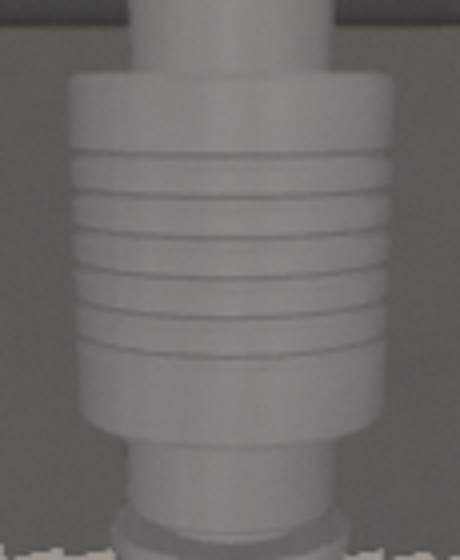

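>>> {"method": "carry_out", "body": {"plan": [[1,0.0004,0,0,0],[1,0.0008,0,0,0],[1,0.0012,0,0,0],[1,0.0012,0,0,0]]}}

```text
time_s: 14.68
position: [0.535, 0.0906, 0.0452]
tool_rot: [0.784, 0.62, -0.006, -0.003]
wrist_force: [-1.9, -2.8, -0.9]
gripper_width: 0.0175
```

```bash
python3 - <<'E'
from h import *
go(.5264,.054,.0454,76.6)
crop(arm.grab_frame("wrist"),"pics/w20.png",200,80,115,140,4)
E
```

```text
t 14.68 pos [0.535  0.0906 0.0452] yaw 76.67 tilt [-0.0133 -0.0039 -0.9999] F [-1.86 -2.81 -0.95] w 0.0175
shift mm [-37.6   0.1   0.1] turn 0.07
```

View pics/w20.png

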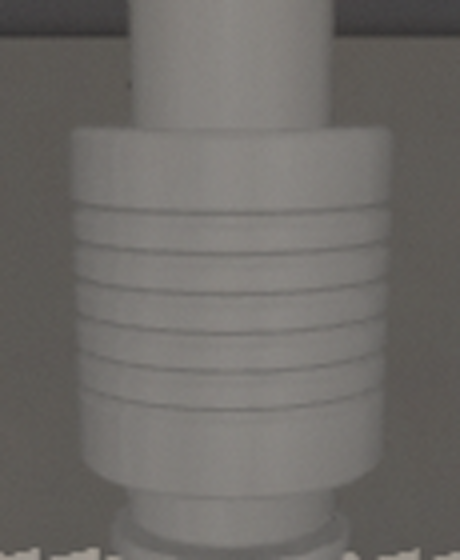

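Sleeve tripped: its rear edge jumped ~40 crop rows forward relative to the mouth, and the force dropped. Releasing.

>>> {"method": "carry_out", "body": {"plan": [[1,0,0,0,0],[0.7,0,0,0,0],[0.6,0,0,0,0],[0.5,0,0,0,0],[0.3,0,0,0,0]]}}

```text
time_s: 15.15
position: [0.5351, 0.0908, 0.0453]
tool_rot: [0.784, 0.62, -0.006, -0.003]
wrist_force: [0.2, -0.1, -0.7]
gripper_width: 0.0423
```

>>> {"method": "carry_out", "body": {"plan": [[0,0,0,0,0],[0,0,0,0,0],[0,0,0,0,0],[0,0,0,0,0]]}}

```text
time_s: 15.48
position: [0.5351, 0.0908, 0.0453]
tool_rot: [0.784, 0.62, -0.006, -0.003]
wrist_force: [0.4, 0.2, 0.0]
gripper_width: 0.0686
```

```bash
python3 - <<'E'
from h import *
go(.5264,.054,.0454,76.6)
cv2.imwrite("pics/w21.png",arm.grab_frame("wrist")[:,:,::-1])
E
```

```text
t 15.48 pos [0.5351 0.0908 0.0453] yaw 76.68 tilt [-0.0129 -0.0035 -0.9999] F [0.44 0.22 0.05] w 0.0686
shift mm [-37.8   0.    0.2] turn 0.08
```

View pics/w21.png

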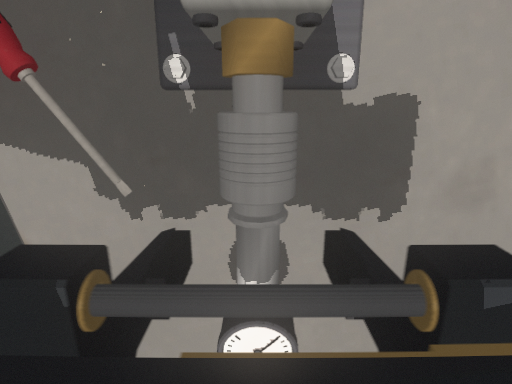

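>>> {"method": "carry_out", "body": {"plan": [[0,0,0,-0.01,0],[0,0,0,-0.035,0],[0,0,0,-0.07,0],[0,0,0,-0.1,0],[0,0,0,-0.11,0]]}}

```text
time_s: 15.95
position: [0.538, 0.0912, 0.1604]
tool_rot: [0.784, 0.62, -0.003, -0.0]
wrist_force: [-0.2, -0.8, -0.4]
gripper_width: 0.0882
```

>>> {"method": "carry_out", "body": {"plan": [[0,-0.015,0,-0.01,0],[0,-0.03,0,-0.02,0],[0,-0.045,0,-0.02,0],[0,-0.045,0,-0.02,0]]}}

```text
time_s: 16.28
position: [0.5276, 0.0458, 0.1821]
tool_rot: [0.785, 0.62, -0.003, 0.001]
wrist_force: [0.5, -0.7, -0.3]
gripper_width: 0.0883
```

```bash
python3 - <<'E'
from h import *
go(.5264,.054,.0454,76.6)
im=arm.grab_frame("wrist"); cv2.imwrite("pics/w22.png",im[:,:,::-1]); crop(im,"pics/w22c.png",200,20,110,230,2.6)
im=arm.grab_frame("scene"); cv2.imwrite("pics/s22.png",im[:,:,::-1]); crop(im,"pics/s22c.png",120,140,160,140,4)
E
```

```text
t 16.28 pos [0.5276 0.0458 0.1821] yaw 76.58 tilt [-0.0039 -0.0046 -1.    ] F [ 0.49 -0.67 -0.32] w 0.0883
shift mm [  8.4  -2.6 136.6] turn -0.02
```

View pics/w22.png

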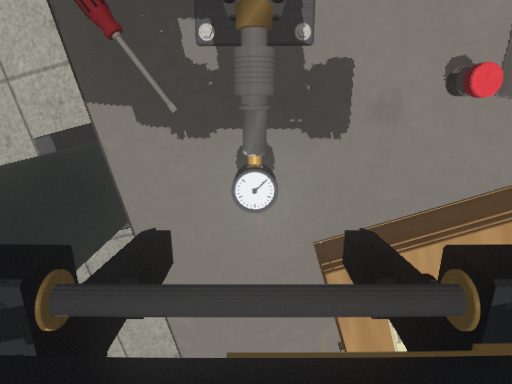

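View pics/s22c.png

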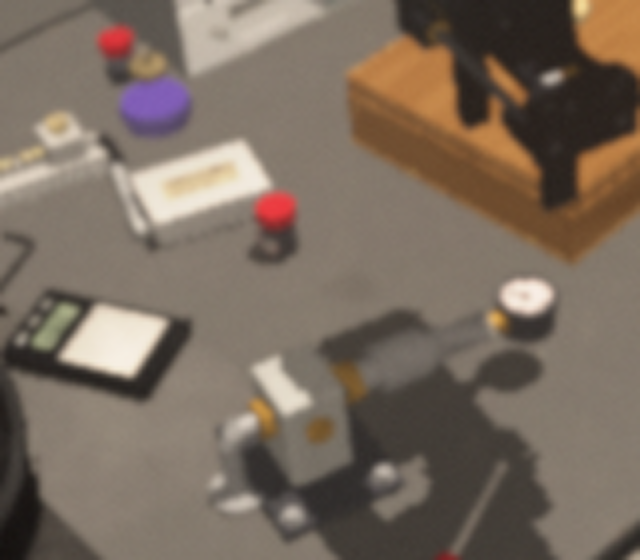

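```bash
python3 - <<'E'
from h import *
c=arm.camera_info("wrist"); crop("pics/w22.png","pics/w22d.png",215,20,80,80,8)
a=np.radians(76.6);u=np.array([np.cos(a),np.sin(a)]);m=np.array([.5467,.1385])
for y in (-.098,-.091,-.085,-.055,-.049): print(y,((proj(c,[*(m+(y+.073)*u),.073])-[215,20])*8).round(0))
print(arm.sense()['joint_velocities'].round(3))
E
```

```text
-0.098 [317. 702.]
-0.091 [316. 629.]
-0.085 [316. 564.]
-0.055 [315. 231.]
-0.049 [315. 162.]
[ 0.02   0.013 -0.002  0.004 -0.003  0.002]
```

View pics/w22d.png

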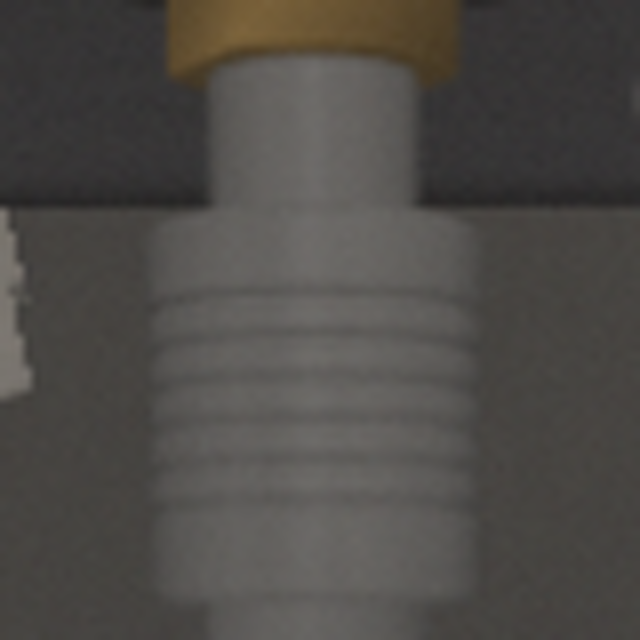

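>>> {"method": "carry_out", "body": {"plan": [[0,0,0,0,0],[0,0,0,0,0],[0,0,0,0,0]]}}

```text
time_s: 16.63
position: [0.5276, 0.0481, 0.1809]
tool_rot: [0.784, 0.62, -0.003, -0.0]
wrist_force: [-0.0, 0.4, 0.8]
gripper_width: 0.0882
```

```bash
python3 - <<'E'
from h import *
c=arm.camera_info("wrist"); im=arm.grab_frame("wrist"); crop(im,"pics/w23.png",215,15,80,120,6)
a=np.radians(76.6);u=np.array([np.cos(a),np.sin(a)]);m=np.array([.5467,.1385])
for y,z in ((-.098,.068),(-.098,.07),(-.091,.073),(-.085,.073),(-.055,.073),(-.049,.073),(-.041,.0685),(-.041,.067)): print(y,z,((proj(c,[*(m+(y+.073)*u),z])-[215,15])*6).round(0))
E
```

```text
-0.098 0.068 [240. 561.]
-0.098 0.07 [240. 561.]
-0.091 0.073 [239. 506.]
-0.085 0.073 [239. 458.]
-0.055 0.073 [239. 208.]
-0.049 0.073 [239. 156.]
-0.041 0.0685 [239.  94.]
-0.041 0.067 [239.  97.]
```

View pics/w23.png

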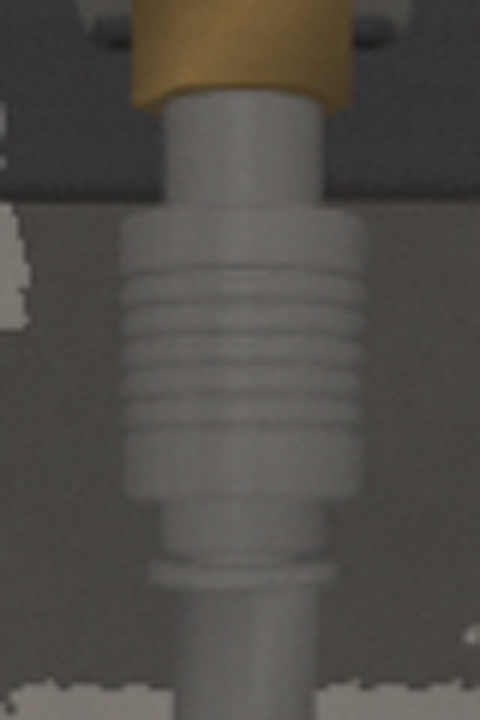

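```bash
python3 - <<'E'
from workcell import arm
s=arm.sense(); print(s['time_s'],s['wrist_force'],s['gripper_width'])
print(arm.hand_in())
E
```

```text
16.6833 [-0.29260369  0.23348452 -0.00157912] 0.08834104903358451
the job is handed in; nothing more can be done
None
```

The gauge is fitted: its plug is locked in the coupler, the gripper has let go and lifted clear, and I handed the job in at 16.7 s.

**What I did**
- **Sleeve:** I gripped it, drew it back to its stop at about 9 mm (about 14 N), and let go. It stayed back by itself at about 6 mm, seen from above.
- **Gauge:** I took the larger gauge by its hexagon and lined its plug up with the mouth using the wrist camera, to within about 0.1 mm sideways.
- **Push:** It went in over short steps at 2–5 N until the sleeve tripped. The end-of-step readings never passed 5 N, so the flange limit of 12 N was not approached.

**Last checks**
- **Position:** The sleeve is fully forward. Its rear edge is at the row expected for 0 mm, and its front edge agrees within 1 mm.
- **Locked:** The flange is at the mouth, within about 1 mm. The gauge hangs in the coupler by itself, and the force at the gripper is near zero.
- **Bystanders:** Scale, jar and driver look undisturbed by eye; I did not measure their positions again.

**What went wrong or disagreed**
- **Units mistake:** My first calls gave shifts in millimetres instead of metres, so the arm moved farther and at full speed through free air. It touched nothing.
- **Tool tilt:** The tool kept a tilt of under 1°, which did not affect the fit.
- **Camera scale:** The wrist camera showed plug and coupler about 4–5 % smaller than I expected, so I relied on their positions relative to each other.

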